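# Gauge the clay sleeves and mark the batch tested

## Task

Try each clay sleeve on the gauge pin, from the tallest to the shortest, letting it go down until it stops; in the end stand those that went fully down to the base upright on the wooden ware board, and those that stuck at the step upright on the plaster slab. Once all are sorted, turn the batch wheel until all three dots of the three-dot mark show in its window, and leave the mugs, bowl, jars and brush where they are.

Things in the scene. Friction and masses are not known exactly. Their poses are not given: they have to be found in the camera images.
- sleeve54a_mid (a point): Centre (half-way up, on the axis) of a clay sleeve: a plain round tube 54 mm high, 50 mm across, open at both ends, z along the bore. Either sleeve54a or sleeve54b is there. Its bore is a few mm wider or narrower than the pin's thick part: only trying tells. Starts standing on the table at the robot's right.
- sleeve54b_mid (a point): Centre (half-way up, on the axis) of a clay sleeve: a plain round tube 54 mm high, 50 mm across, open at both ends, z along the bore. Either sleeve54a or sleeve54b is there. Its bore is a few mm wider or narrower than the pin's thick part: only trying tells. Starts standing on the table at the robot's right.
- sleeve46a_mid (a point): Centre (half-way up, on the axis) of a clay sleeve: a plain round tube 46 mm high, 50 mm across, open at both ends, z along the bore. Either sleeve46a or sleeve46b is there. Its bore is a few mm wider or narrower than the pin's thick part: only trying tells. Starts standing on the table at the robot's right.
- sleeve46b_mid (a point): Centre (half-way up, on the axis) of a clay sleeve: a plain round tube 46 mm high, 50 mm across, open at both ends, z along the bore. Either sleeve46a or sleeve46b is there. Its bore is a few mm wider or narrower than the pin's thick part: only trying tells. Starts standing on the table at the robot's right.
- sleeve38_mid (a point): Centre (half-way up, on the axis) of a clay sleeve: a plain round tube 38 mm high, 50 mm across, open at both ends, z along the bore. It may be absent. Its bore is a few mm wider or narrower than the pin's thick part: only trying tells. Starts standing on the table at the robot's right.
- sleeve30_mid (a point): Centre (half-way up, on the axis) of a clay sleeve: a plain round tube 30 mm high, 50 mm across, open at both ends, z along the bore. It may be absent. Its bore is a few mm wider or narrower than the pin's thick part: only trying tells. Starts standing on the table at the robot's right.
- gauge_seat (a point): Steel gauge pin on a fixed dark steel base 80 x 80 x 15 mm: this point is on the pin's axis at the base's top face, z up. From here the pin is 24 mm thick for 20 mm, tapers over 4 mm to a 17 mm pilot, ends at 38 mm (2 mm chamfer). A sleeve that fits slides down onto the base; a tight one passes the pilot but stops at the taper, its lower end about 21 mm above this point.
- ware_board_top (a point): Centre of the top face of the fixed wooden ware board (plain planks), 300 mm along its x by 130 mm along its y, top 10 mm above the table, no rim. Place for sleeves that fit. It and the plaster slab may change places.
- plaster_slab_top (a point): Centre of the top face of the fixed off-white plaster slab, 300 mm along its x by 130 mm along its y, top 14 mm above the table, no rim. Place for sleeves that are too tight.
- wheel (a joint): Batch wheel: white disc 110 mm across lying flat on a fixed round grey stand, four sectors marked with one, two, three, four black dots. Value in rad, 0 to 6.28 between stops, growing clockwise seen from above; the three dots are centred in the window at 3.20 (one dot 0.06, two 1.63, four 4.77). Starts between 0.7 and 2.5; turns easily, stays where left.
- wheel_grip (a point): Centre of the black bar grip on the wheel's axis, 60 mm above the table: the bar is 44 mm long along this point's x, 14 mm thick along its y, 32 mm high (from 42 to 74 mm above the table), turning with the wheel. The window frame beside it is 35 mm high and begins 26 mm from the axis.
- window (a point): Centre of the fixed window, at the level of the disc's face: a grey frame over the disc's rim, its opening 24 mm radially by 40 mm, 43 mm from the wheel's axis.
- three_dots (a point): Middle of the three-dot mark on the disc's face, 43 mm from the wheel's axis; it turns with the wheel.
- dark_mug: Bystander: dark blue mug, 76 mm across, 95 mm high; origin under its centre.
- cream_mug: Bystander: cream mug, 76 mm across, 95 mm high; origin under its centre.
- green_bowl: Bystander: pale green bowl, 130 mm across, 60 mm high; origin under its centre.
- glaze_jar: Bystander: small grey jar with a white lid, 42 mm across, 55 mm high, standing between the gauge and the sleeves; origin under its centre.
- slip_jar: Bystander: small white jar with a black lid, 42 mm across, 60 mm high, beside the sleeves; origin under its centre.
- brush: Bystander: brush 170 mm long lying at the far side; origin under it.
Things that resemble listed ones, but are neither listed nor needed, are in the scene too. What is shaped like the part that bears sleeve38_mid but orange or red is not meant.

How it is judged:
On the way, in this order (a step that is already met when the one before it is completed fails the run):
1. the 54 mm sleeve is tried on the gauge pin: upright over it and pushed or dropped down until it stops, on the base if it fits or on the step if it is too tight (((z of sleeve54a_mid in the frame of gauge_seat between 0.023 and 0.031 m and horizontal distance between sleeve54a_mid and gauge_seat below 0.005 m and angle between sleeve54a_mid's own z axis and vertical below 0.2 rad and contact force between sleeve54a and gauge above 0.1 N) or (z of sleeve54b_mid in the frame of gauge_seat between 0.0444 and 0.0524 m and horizontal distance between sleeve54b_mid and gauge_seat below 0.005 m and angle between sleeve54b_mid's own z axis and vertical below 0.2 rad and contact force between sleeve54b and gauge above 0.1 N))), for 0.2 s.
2. the 46 mm sleeve is tried on the gauge pin: upright over it and pushed or dropped down until it stops, on the base if it fits or on the step if it is too tight (((z of sleeve46a_mid in the frame of gauge_seat between 0.0404 and 0.0484 m and horizontal distance between sleeve46a_mid and gauge_seat below 0.005 m and angle between sleeve46a_mid's own z axis and vertical below 0.2 rad and contact force between sleeve46a and gauge above 0.1 N) or (z of sleeve46b_mid in the frame of gauge_seat between 0.019 and 0.027 m and horizontal distance between sleeve46b_mid and gauge_seat below 0.005 m and angle between sleeve46b_mid's own z axis and vertical below 0.2 rad and contact force between sleeve46b and gauge above 0.1 N))), for 0.2 s.
3. the 38 mm sleeve, if there is one, is tried on the gauge pin: upright over it and pushed or dropped down until it stops, on the base if it fits or on the step if it is too tight ((z of sleeve38_mid in the frame of gauge_seat between 0.0364 and 0.0444 m and horizontal distance between sleeve38_mid and gauge_seat below 0.005 m and angle between sleeve38_mid's own z axis and vertical below 0.2 rad and contact force between sleeve38 and gauge above 0.1 N)), for 0.2 s.
4. the 30 mm sleeve, if there is one, is tried on the gauge pin: upright over it and pushed or dropped down until it stops, on the base if it fits or on the step if it is too tight ((z of sleeve30_mid in the frame of gauge_seat between 0.011 and 0.019 m and horizontal distance between sleeve30_mid and gauge_seat below 0.005 m and angle between sleeve30_mid's own z axis and vertical below 0.2 rad and contact force between sleeve30 and gauge above 0.1 N)), for 0.2 s.
5. every sleeve stands on its place: those that fitted on the wooden board, the tight ones on the plaster slab (x of sleeve54a_mid in the frame of ware_board_top between -0.15 and 0.15 m and y of sleeve54a_mid in the frame of ware_board_top between -0.065 and 0.065 m and z of sleeve54a_mid in the frame of ware_board_top between 0.023 and 0.031 m and angle between each of sleeve54a_mid, sleeve54b_mid, sleeve46a_mid, sleeve46b_mid, sleeve38_mid, sleeve30_mid's own z axis and vertical below 0.1 rad and linear speed of each of sleeve54a, sleeve54b, sleeve46a, sleeve46b, sleeve38, sleeve30 below 0.02 m/s and x of sleeve54b_mid in the frame of plaster_slab_top between -0.15 and 0.15 m and y of sleeve54b_mid in the frame of plaster_slab_top between -0.065 and 0.065 m and z of sleeve54b_mid in the frame of plaster_slab_top between 0.023 and 0.031 m and x of sleeve46a_mid in the frame of plaster_slab_top between -0.15 and 0.15 m and y of sleeve46a_mid in the frame of plaster_slab_top between -0.065 and 0.065 m and z of sleeve46a_mid in the frame of plaster_slab_top between 0.019 and 0.027 m and x of sleeve46b_mid in the frame of ware_board_top between -0.15 and 0.15 m and y of sleeve46b_mid in the frame of ware_board_top between -0.065 and 0.065 m and z of sleeve46b_mid in the frame of ware_board_top between 0.019 and 0.027 m and x of sleeve38_mid in the frame of plaster_slab_top between -0.15 and 0.15 m and y of sleeve38_mid in the frame of plaster_slab_top between -0.065 and 0.065 m and z of sleeve38_mid in the frame of plaster_slab_top between 0.015 and 0.023 m and x of sleeve30_mid in the frame of ware_board_top between -0.15 and 0.15 m and y of sleeve30_mid in the frame of ware_board_top between -0.065 and 0.065 m and z of sleeve30_mid in the frame of ware_board_top between 0.011 and 0.019 m), for 0.2 s.
6. after that, the wheel is turned until the three dots stand in the window (value of joint wheel between 3.05 and 3.35 rad), for 0.2 s.
At the end, for the whole second after the job is handed in: Every sleeve present stands upright (within 0.1 rad) and at rest, its axis within the outline of its place: sleeves that fit the gauge on the wooden board, tight ones on the plaster slab; the wheel is at rest with the three dots in the window (3.20 +/- 0.15 rad) (all of step 5 and all of step 6 and velocity of joint wheel between -0.05 and 0.05 rad/s); the robot touches nothing.
It fails at once if another thing on the table (mug, bowl, jar, brush) is shifted by more than 50 mm or tipped over (distance of any of dark_mug, cream_mug, green_bowl, glaze_jar, slip_jar, brush from where it was at the start of the episode above 0.05 m or angle between any of dark_mug, cream_mug, green_bowl, glaze_jar, slip_jar's own z axis and vertical above 0.6 rad).
Of sleeve54a, sleeve54b only 1 to 1 are there at a start; the rules pass over those that are not, and their reading is None.
Of sleeve46a, sleeve46b only 1 to 1 are there at a start; the rules pass over those that are not, and their reading is None.
Of sleeve38, sleeve30 only 1 to 2 are there at a start; the rules pass over those that are not, and their reading is None.
At some moment in a run one of sleeve46a, sleeve46b, sleeve38, sleeve30 may be knocked a few centimetres aside while the robot is not near it.
It also fails if it takes over 210 s, if anything falls off the work surface, if the arm or the gripper's body presses on something with over 40 N, if the wrist force passes 120 N, or if a joint passes its speed limit or range.

## Robot

A 6-joint arm with a two-finger parallel gripper is mounted at the origin on the work surface. World frame = base frame: x ahead of the robot, y to its left, z up, the work surface at z = 0. Lengths are in m, angles in rad, forces in N, time in s.
With the tool pointing down it reaches from about 0.3 to 0.775 m from the base axis. Payload 14.6 kg.
Tool frame: the origin (TCP) lies between the finger pads; the fingertips stand 19 mm ahead of it and the grasp point (between the pads) is the TCP; z points along the fingers, y is the direction in which the jaws open and shut (so a half turn about z gives the same grasp; the last joint's range is limited). The gripper opens to 94 mm and grips with 3 to 60 N. Pads are 16 mm wide; open, the fingers measure 119 mm over their backs; the gripper's body (75 mm by 177 mm) begins 78 mm behind the grasp point.
Start: joints at [1.217, 0.3, 1.521, -0, 1.321, -0.067], TCP at [0.156, 0.528, 0.224] pointing down, gripper open.
Joint ranges: [-3.03, 3.03], [-0.79, 2.21], [0.23, 2.52], [-1.04, 4.18], [0, 3.07], [-2.55, 2.55]. Speed limits (rad/s): [2.22, 2.22, 2.57, 3.14, 3.14, 3.14].

## Interface

Orientations are given as [roll, pitch, yaw] about the fixed x, y, z axes, in that order (R = Rz(yaw) Ry(pitch) Rx(roll)).
In Python, from station import telemetry, vision, ctrl gives the robot as it stands. The module is installed in compiled form; this text tells all that it offers.
- The arm moves only by the shell command python3 -m creep 'ROWS' [FORCE]. ROWS is JSON, a list of rows, each a list of 3 entries, a list of its own where there are three numbers: the shift along the tool's x, y, z in units of 50 mm (1.0 is 50 mm), then the turn about the tool's z in units of 8 degrees (1.0 is 8 degrees), then the opening, from 0 (shut) to 1 (fully open). In form: [[[tx, ty, tz], twist, gripper], ...]. A call has 1 to 12 rows; each row is the pose to reach, as a shift and turn from the pose commanded when the call began, along the tool's axes at that moment; what a row does not reach only later rows make up. A row lasts 1/10 s, in which the tool goes at most 50 mm and 8.59 degrees, less where a joint would pass 70% of its speed; a pose out of reach is approached as far as the arm can. A call with a gripper value outside its range is refused whole. The fingers move at their own pace and stop on an object; FORCE is the grip in N (left out, the last holds). Time passes only in rows, so rows that repeat a pose let the fingers close. It gives the time, the measured TCP pose, the force and the opening at its end, in the units of the state.
- telemetry.get_obs(): the state, without advancing time (a new reading comes with each control period).
- vision.camera(name): name is "side" or "top" or "wrist"; returns a dict with "img" (480x640x3 uint8, red, green, blue), "depth" (480x640 float32, m along the optical axis (not along the pixel's ray), 0 where there is no reading), "vertical_fov" (degrees; the focal length in pixels is half the picture's height over the tangent of half this angle, whatever the lens; pixels are square), "cx", "cy" (the principal point, pixels), "extrinsics" (4x4, takes a point from camera to world coordinates); the wrist camera has in their place "hand_eye" (4x4, takes a point from camera to tool coordinates, whose origin is the TCP and whose axes are the flange's). Camera axes: x right, y down, z forward; pixel columns grow to the right and rows downward; lengths in m; the calibration is good to about 2 mm. A picture is of the moment at which its call begins: read the wrist's pose just before it.
- ctrl.hand_in(): hands the job in, once; it reports no verdict.
The state is a dict: "time_s": time; "qpos": joint angles; "joint_vel": joint speeds; "tau": joint torques, N m; "ee_pos": TCP position; "eef_rot": TCP orientation; "force": force on the tool from outside, world axes, zero at the start; "moment": the same for the moment, N m; "grip_width": finger opening in m.
Only numpy, scipy, OpenCV 4.12 (cv2) and the standard library are available. Lean on these libraries where they do the work, as an engineer would, in place of code of your own. Each camera call takes 0.05 s, during which the arm holds its last target.

## Working session

There is one attempt and no reset: what is moved stays moved. The work goes in short steps, Python scripts to look and compute and a shell command to move; the robot and the scene stay as the last step left them, time stands still between calls to the robot, and variables do not carry over. Pictures are saved under pics/ and viewed, and the job is handed in when it is done.

```bash
mkdir -p pics; ls; cat > look.py <<'E'
import cv2,numpy as np,sys
from station import telemetry,vision
def snap(n,fn):
    o=telemetry.get_obs(); c=vision.camera(n)
    cv2.imwrite(fn,c["img"][:,:,::-1]); c["obs"]=o
    return c
E
python3 - <<'E'
from look import *
for n in("top","side","wrist"):
    c=snap(n,f"pics/{n}0.png"); print(n,{k:v for k,v in c.items() if k not in("img","depth","obs")})
print(c["obs"])
E
```

```text
pics
top {'vertical_fov': 54.24561252321083, 'cx': 317.45448486373107, 'cy': 231.7600846529636, 'extrinsics': array([[ 0.02260798, -0.99434252,  0.10378747,  0.47756072],
       [-0.99964155, -0.02397261, -0.01191961, -0.02528757],
       [ 0.01434023, -0.10348078, -0.99452807,  1.07200037],
       [ 0.        ,  0.        ,  0.        ,  1.        ]])}
side {'vertical_fov': 47.376716410657664, 'cx': 326.10030255057745, 'cy': 239.4659961994481, 'extrinsics': array([[ 0.99241566, -0.07429014,  0.09793941,  0.44983656],
       [-0.12126948, -0.72208024,  0.68109753, -0.85774274],
       [ 0.02012128, -0.68780892, -0.72561286,  0.95153354],
       [ 0.        ,  0.        ,  0.        ,  1.        ]])}
wrist {'vertical_fov': 64.63653788225294, 'cx': 314.77960180441585, 'cy': 241.0909040177881, 'hand_eye': array([[ 1.16767322e-03, -9.67308407e-01, -2.53600242e-01,
         7.35208670e-02],
       [ 9.99999316e-01,  1.11341417e-03,  3.57482061e-04,
         1.44432087e-03],
       [-6.34333015e-05, -2.53600486e-01,  9.67309046e-01,
        -1.61630763e-01],
       [ 0.00000000e+00,  0.00000000e+00,  0.00000000e+00,
         1.00000000e+00]])}
{'time_s': 0.1, 'qpos': array([ 1.21739827e+00,  3.00403099e-01,  1.52148029e+00, -2.04398284e-06,
        1.32069321e+00, -6.65991399e-02]), 'joint_vel': array([ 3.19792236e-04, -1.47668876e-03, -2.36298530e-03, -1.27391371e-03,
        7.84838679e-04,  8.22561776e-05]), 'tau': array([ 3.67532397e-03, -5.32644618e+01, -3.53288984e+01,  7.10645481e-02,
        2.34445289e-02, -6.30846159e-06]), 'ee_pos': array([0.15551958, 0.52734671, 0.22396626]), 'eef_rot': array([-3.14061076e+00, -6.35055528e-05,  2.85479422e+00]), 'force': array([-0.21448506, -1.2732526 ,  0.50218383]), 'moment': array([0.01364229, 0.01254106, 0.02771745]), 'grip_width': 0.09387597833687797}
```

View pics/top0.png

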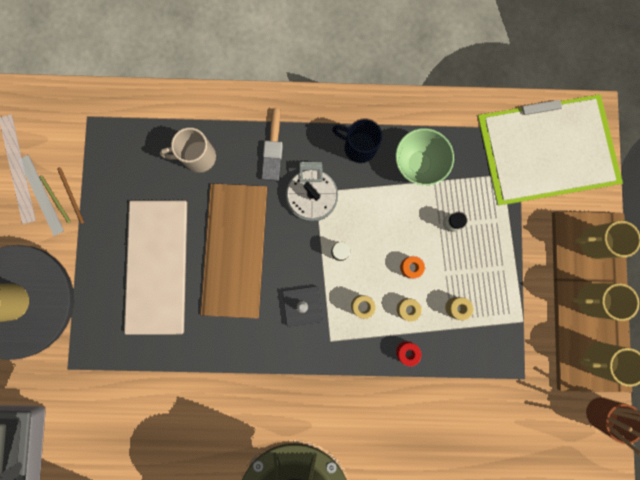

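View pics/side0.png

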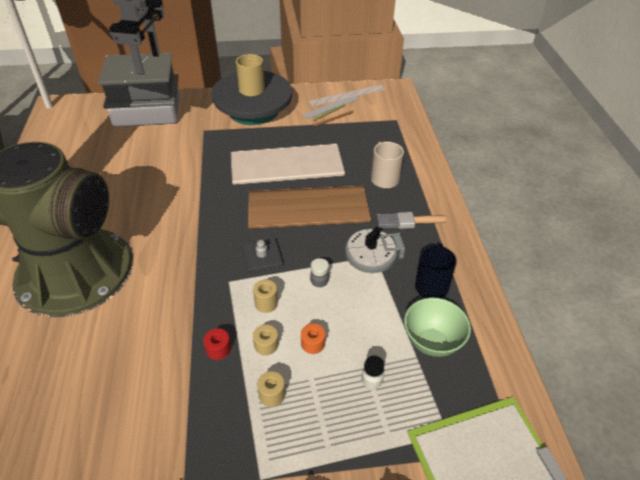

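View pics/wrist0.png

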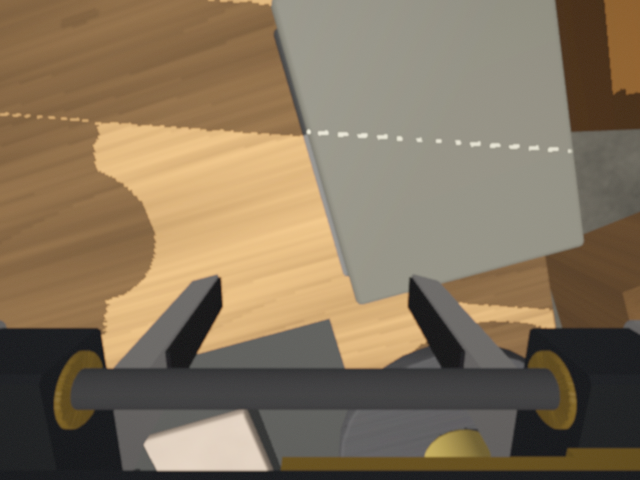

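The top view shows three tan sleeves at about (364,307), (410,310) and (460,308). It also shows orange and red decoys, the gauge at (302,305), the wheel at (312,193), the board at (234,250) and the slab at (156,267). Next I measure them.

```bash
cat >> look.py <<'E'
def K(c):
    f=c["img"].shape[0]/2/np.tan(np.radians(c["vertical_fov"]/2)); return f,c["cx"],c["cy"]
def pose(o):
    from scipy.spatial.transform import Rotation as R
    T=np.eye(4);T[:3,:3]=R.from_euler("xyz",o["eef_rot"]).as_matrix();T[:3,3]=o["ee_pos"];return T
def ext(c): return c["extrinsics"] if "extrinsics" in c else pose(c["obs"])@c["hand_eye"]
def pts(c):
    f,cx,cy=K(c);h,w=c["depth"].shape;u,v=np.meshgrid(np.arange(w),np.arange(h));d=c["depth"]
    P=np.stack([(u-cx)/f*d,(v-cy)/f*d,d],-1);E=ext(c);W=P@E[:3,:3].T+E[:3,3];W[d==0]=np.nan;return W
def ray(c,u,v,z):
    f,cx,cy=K(c);E=ext(c);r=E[:3,:3]@np.array([(u-cx)/f,(v-cy)/f,1]);p=E[:3,3];t=(z-p[2])/r[2];return p+t*r
E
cat > meas.py <<'E'
from look import *
def sleeves(n,fn,verbose=1):
    c=snap(n,fn);W=pts(c);hsv=cv2.cvtColor(c["img"],cv2.COLOR_RGB2HSV)
    m=cv2.inRange(hsv,(17,70,90),(32,255,255))
    inb=(W[...,0]>.2)&(W[...,0]<.75)&(W[...,1]>-.5)&(W[...,1]<.45)&(W[...,2]>.012)&(W[...,2]<.15)
    m[~inb]=0
    N,l,s,cen=cv2.connectedComponentsWithStats(m)
    for i in range(1,N):
        if s[i][4]<120: continue
        z=W[...,2][l==i];zt=np.percentile(z,90)
        sel=(l==i)&(W[...,2]>zt-.005)
        v,u=np.nonzero(sel);(cu,cv_),r=cv2.minEnclosingCircle(np.stack([u,v],1).astype(np.float32))
        p=ray(c,cu,cv_,zt);print(n,"px",cen[i].round(),"area",s[i][4],"ztop",zt.round(4),"ctr",p.round(4),"r",round(r,1),"rm",r*c["depth"][sel].mean()/K(c)[0])
    return c
if __name__=="__main__":
    import sys
    t=sys.argv[1]
    c=sleeves("top",f"pics/top{t}.png");W=pts(c)
    np.save("Wtop.npy",W)
    if len(sys.argv)>2:
        hsv=cv2.cvtColor(c["img"],cv2.COLOR_RGB2HSV)
        print("mat z",W[300,100],W[280,350])
        for nm,roi in dict(gauge=(275,330,280,330),wheel=(280,345,150,225),board=(195,275,175,325),slab=(115,195,190,345)).items():
            w=W[roi[2]:roi[3],roi[0]:roi[1]].reshape(-1,3);print(nm,"z hist",np.histogram(w[:,2],bins=np.arange(-.01,.09,.005))[0])
    sleeves("side",f"pics/side{t}.png")
E
python3 meas.py 1 x
```

```text
top px [363. 307.] area 320 ztop 0.056 ctr [ 0.4246 -0.1407  0.056 ] r 11.6 rm 0.024873228755874457
top px [461. 308.] area 365 ztop 0.0481 ctr [ 0.4253 -0.3539  0.0481] r 11.6 rm 0.025155475284635475
top px [410. 310.] area 350 ztop 0.0405 ctr [ 0.4195 -0.2434  0.0405] r 11.3 rm 0.02464954917564208
mat z [ 0.42304761  0.44926106 -0.00320057] [ 4.80744088e-01 -1.14753155e-01  2.33040590e-04]
gauge z hist [  3 532 889  34 613 569   5   1  10  29   6   7  38   6   0   0   0   0
   0]
wheel z hist [   9  990 1505   41   46  220  138 1230  359  138   15    9    5    8
    6    7  109   16    0]
board z hist [   9 1596 2701 3779 3774   78    4    0    0    0    0    0    0    0
    0    0    0    0    0]
slab z hist [   7 1681 2786  312 5159 2410    8    0    0    0    0    0    0    0
    0    0    0    0    0]
side px [265. 294.] area 614 ztop 0.0554 ctr [ 0.427  -0.1427  0.0554] r 11.8 rm 0.024538369549191943
side px [265. 338.] area 572 ztop 0.0398 ctr [ 0.4221 -0.2453  0.0398] r 12.5 rm 0.024606016543077633
side px [271. 387.] area 735 ztop 0.0478 ctr [ 0.4283 -0.3583  0.0478] r 13.6 rm 0.0247764685579524
```

```bash
python3 - <<'E'
from look import *
c=snap("top","pics/t2.png");W=pts(c);Z=W[...,2];hsv=cv2.cvtColor(c["img"],cv2.COLOR_RGB2HSV)
def blob(roi,lo,hi,rect=True):
    m=np.zeros(Z.shape,np.uint8);u0,u1,v0,v1=roi
    m[v0:v1,u0:u1]=((Z>lo)&(Z<hi))[v0:v1,u0:u1]
    N,l,s,cen=cv2.connectedComponentsWithStats(m);i=1+np.argmax(s[1:,4]);return (l==i)
def rect(nm,roi,lo,hi):
    m=blob(roi,lo,hi);P=W[m];z=np.median(P[:,2]);v,u=np.nonzero(m)
    q=np.array([ray(c,a,b,z)[:2] for a,b in zip(u,v)]).astype(np.float32)
    print(nm,"z",z.round(4),cv2.minAreaRect(q*1000),len(q));return m
rect("board",(195,275,175,325),.006,.0135);rect("slab",(115,195,190,345),.0095,.02);rect("base",(275,330,280,330),.0105,.02)
rect("disc",(280,345,150,225),.02,.032)
rect("grip",(280,345,150,225),.066,.085)
m=blob((275,330,280,330),.043,.06);v,u=np.nonzero(m);print("pin",u.mean(),v.mean(),len(u),ray(c,u.mean(),v.mean(),.053),W[m].mean(0),u.min(),u.max(),v.min(),v.max())
for n,roi in (("top",(265,165,85,75)),("top",(270,280,60,50)),("side",(335,215,80,65)),("side",(240,232,50,40))):
    d=c if n=="top" else snap("side","pics/s2.png")
    x,y,w,h=roi;cv2.imwrite(f"pics/crop_{n}{x}.png",cv2.resize(d["img"][y:y+h,x:x+w,::-1],None,fx=6,fy=6,interpolation=cv2.INTER_CUBIC))
a=[cv2.imread(f"pics/crop_{s}.png") for s in("top265","side335","top270","side240")]
H=450;cv2.imwrite("pics/comb.png",np.hstack([cv2.copyMakeBorder(x,0,H-x.shape[0],0,0,0) for x in a[:2]])[:, :800*2])
cv2.imwrite("pics/comb2.png",np.hstack([cv2.copyMakeBorder(x,0,H-x.shape[0],0,0,0) for x in a[2:]]))
E
python3 -c "
import cv2
a=cv2.imread('pics/comb.png');cv2.imwrite('pics/comb.png',cv2.resize(a,(800,int(a.shape[0]*800/a.shape[1]))))"
```

```text
board z 0.0099 ((544.0985107421875, 150.66864013671875), (132.92494201660156, 299.3839111328125), 88.31745147705078) 7152
slab z 0.0141 ((503.0028991699219, 322.6522216796875), (297.93560791015625, 130.56982421875), 1.5020023584365845) 7632
base z 0.0149 ((421.30438232421875, -7.55908203125), (79.8790512084961, 79.73990631103516), 9.111517906188965) 1174
disc z 0.0278 ((669.0808715820312, -20.96184539794922), (104.62908172607422, 111.34537506103516), 4.023921966552734) 1403
grip z 0.0732 ((672.9329833984375, -22.065000534057617), (43.67705535888672, 14.414876937866211), 42.946346282958984) 132
pin 301.7692307692308 306.5 52 [ 0.42156625 -0.00743527  0.053     ] [ 0.42152679 -0.00742225  0.05221468] 298 305 303 310
```

View pics/comb.png

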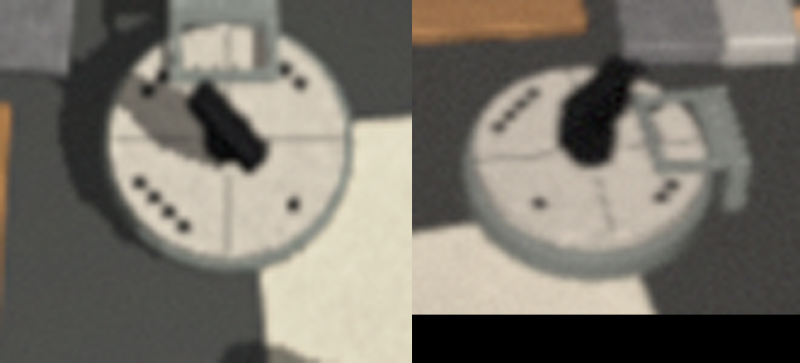

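View pics/comb2.png

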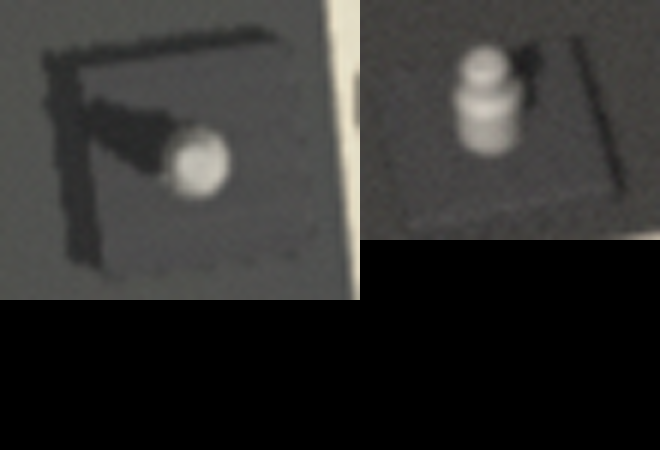

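The wheel axis is at about (0.672,-0.022), with the three-dot mark just left of the window, so the value is about 2.4. The pin is at (0.4215,-0.0075). The sleeves are 54 at (0.426,-0.142), 46 at (0.427,-0.356) and 38 at (0.421,-0.244). Next I turn the tool to yaw = π and go over the 54 sleeve.

```bash
cat > go.py <<'E'
import sys,numpy as np
from look import *
# usage: go.py x y z [yaw]
o=telemetry.get_obs();T=pose(o);t=np.array(list(map(float,sys.argv[1:4])))
d=T[:3,:3].T@(t-T[:3,3])/.05
yaw=o["eef_rot"][2];ty=float(sys.argv[4]) if len(sys.argv)>4 else np.pi
dy=(ty-yaw+np.pi)%(2*np.pi)-np.pi
print("t",round(o["time_s"],2),"pos",T[:3,3].round(4),"rot",o["eef_rot"].round(4),"units",d.round(3),"twist",round(-np.degrees(dy)/8,3),"F",o["force"].round(1),"w",round(o["grip_width"],4),"q",o["qpos"].round(2))
E
python3 go.py 0.426 -0.142 0.2
python3 -m creep '[[[-4.5,-5.65,0.2],-2.05,1],[[-4.5,-5.65,0.2],-2.05,1],[[-4.5,-5.65,0.2],-2.05,1],[[-4.5,-5.65,0.2],-2.05,1],[[-4.5,-5.65,0.2],-2.05,1],[[-4.5,-5.65,0.2],-2.05,1],[[-4.5,-5.65,0.2],-2.05,1],[[-4.5,-5.65,0.2],-2.05,1],[[-4.5,-5.65,0.2],-2.05,1],[[-4.5,-5.65,0.2],-2.05,1],[[-4.5,-5.65,0.2],-2.05,1],[[-4.5,-5.65,0.2],-2.05,1]]' 20
python3 go.py 0.426 -0.142 0.2
```

```text
t 0.4 pos [0.1556 0.5275 0.2244] rot [-3.1415 -0.      2.8548] units [ -8.975 -11.314   0.489] twist -2.054 F [ 1.2 -0.1 -0.7] w 0.0942 q [ 1.22  0.3   1.52  0.    1.32 -0.07]
time_s: 1.6
ee_pos: [0.2911, 0.1937, 0.2144]
eef_rot: [-3.142, -0.0, -3.14]
force: [0.2, 0.4, 0.3]
grip_width: 0.0936
t 1.6 pos [0.2911 0.1937 0.2144] rot [-3.1415e+00 -3.0000e-04 -3.1403e+00] units [-2.689 -6.718  0.287] twist 0.009 F [0.2 0.4 0.3] w 0.0936 q [ 0.48 -0.16  2.03  0.    1.26 -1.09]
```

```bash

python3 -m creep '[[[-2.69,-6.72,0.29],0,1],[[-2.69,-6.72,0.29],0,1],[[-2.69,-6.72,0.29],0,1],[[-2.69,-6.72,0.29],0,1],[[-2.69,-6.72,0.29],0,1],[[-2.69,-6.72,0.29],0,1],[[-2.69,-6.72,0.29],0,1],[[-2.69,-6.72,0.29],0,1],[[-2.69,-6.72,0.29],0,1],[[-2.69,-6.72,0.29],0,1]]'
python3 go.py 0.426 -0.142 0.2
cat > wr.py <<'E'
from meas import *
import sys
c=sleeves("wrist",f"pics/w{sys.argv[1]}.png");W=pts(c)
E
python3 wr.py 1
```

```text
time_s: 2.6
ee_pos: [0.4256, -0.1419, 0.1997]
eef_rot: [3.141, -0.001, -3.141]
force: [0.3, 0.6, -0.5]
grip_width: 0.094
t 2.6 pos [ 0.4256 -0.1419  0.1997] rot [ 3.1411e+00 -7.0000e-04 -3.1413e+00] units [-0.008 -0.002 -0.005] twist 0.002 F [ 0.3  0.6 -0.5] w 0.094 q [-0.4   0.1   1.82  0.    1.22 -1.97]
wrist px [200. 219.] area 2604 ztop 0.0402 ctr [ 0.4197 -0.2421  0.0402] r 29.2 rm 0.025284849037925695
wrist px [ 74. 227.] area 3699 ztop 0.0481 ctr [ 0.4245 -0.3512  0.0481] r 31.6 rm 0.026793706107444675
wrist px [316. 229.] area 2535 ztop 0.0562 ctr [ 0.4237 -0.1394  0.0562] r 29.5 rm 0.024470491355346825
```

View pics/w1.png

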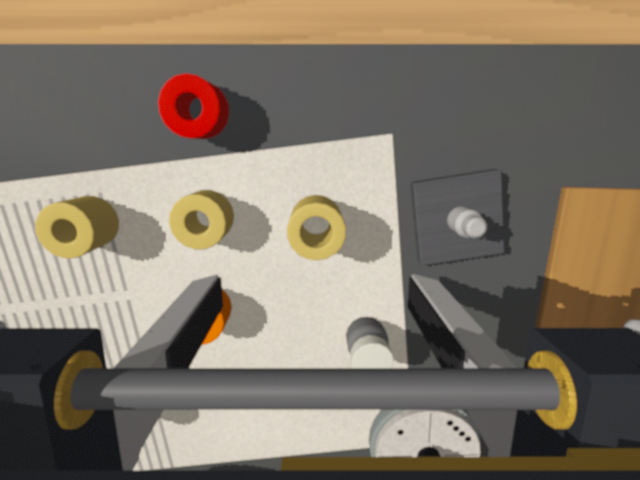

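The wrist view shows the 54 sleeve centred at (316,229), the 38 at (200,219), the 46 at (74,227) and the pin tip at (475,227). I descend on the 54.

```bash

python3 -m creep '[[[0,0.02,1.5],0,1],[[0,0.02,2.5],0,1],[[0,0.02,3.0],0,1],[[0,0.02,3.2],0,1],[[0,0.02,3.34],0,1],[[0,0.02,3.34],0,1],[[0,0.02,3.34],0,0.4],[[0,0.02,3.34],0,0.4],[[0,0.02,3.34],0,0.4],[[0,0.02,3.34],0,0.4],[[0,0.02,3.34],0,0.4],[[0,0.02,3.34],0,0.4]]' 20
python3 go.py 0.426 -0.142 0.033
python3 wr.py 2
```

```text
time_s: 3.85
ee_pos: [0.4258, -0.1422, 0.033]
eef_rot: [3.142, 0.0, 3.141]
force: [-0.7, -0.1, 2.6]
grip_width: 0.0503
t 3.85 pos [ 0.4258 -0.1422  0.033 ] rot [3.1416e+00 1.0000e-04 3.1409e+00] units [-0.004  0.003  0.001] twist -0.005 F [-0.7 -0.1  2.6] w 0.0503 q [-0.4   0.35  1.96  0.    0.82 -1.97]
wrist px [ 95. 286.] area 11122 ztop 0.04 ctr [ 0.4188 -0.2414  0.04  ] r 59.3 rm 0.025958013748794365
wrist px [315. 309.] area 11821 ztop 0.0559 ctr [ 0.4228 -0.1406  0.0559] r 60.6 rm 0.024349092096301463
wrist px [447. 391.] area 1249 ztop 0.1339 ctr [ 0.3979 -0.1156  0.1339] r 35.1 rm 0.006716612031794573
wrist px [180. 388.] area 591 ztop 0.1341 ctr [ 0.3976 -0.1655  0.1341] r 33.6 rm 0.006362521013836666
wrist px [390. 461.] area 5469 ztop 0.141 ctr [ 0.4066 -0.1312  0.141 ] r 212.5 rm 0.03756905235479191
```

View pics/w2.png

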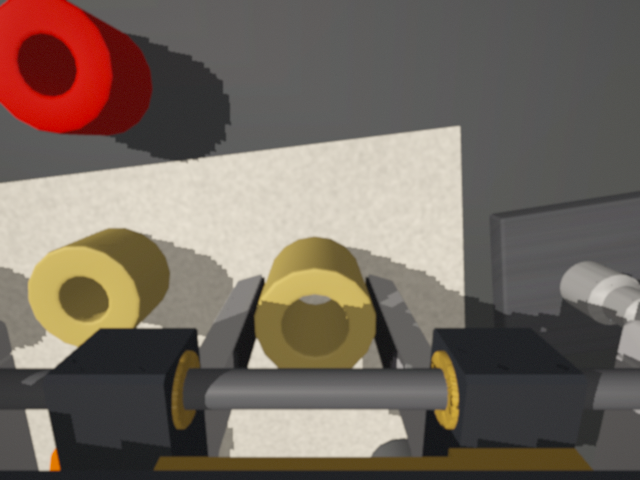

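Gripped at 50.3 mm, sleeve between the pads at (315,309). Next I measure the pin in the side and wrist pictures relative to the sleeve.

```bash

python3 -m creep '[[[0,0,-1],0,0.4],[[0,0,-1.8],0,0.4],[[0,0,-1.8],0,0.4],[[0,0,-1.8],0,0.4]]' 20
cat > pin.py <<'E'
from look import *
import sys
def pin(n,fn):
    c=snap(n,fn);W=pts(c);g=c["img"].astype(int)
    m=(abs(W[...,0]-.4215)<.025)&(abs(W[...,1]+.0075)<.025)&(W[...,2]>.0485)&(W[...,2]<.058)
    v,u=np.nonzero(m);
    if len(u)<10: print(n,"no pin",len(u));return
    (a,b),r=cv2.minEnclosingCircle(np.stack([u,v],1).astype(np.float32))
    print(n,"n",len(u),"px",a,b,"r",r,"mm",r*c["depth"][m].mean()/K(c)[0]*1000,"circ",ray(c,a,b,.053).round(4),"mean",ray(c,u.mean(),v.mean(),.053).round(4),"W",W[m].mean(0).round(4))
if __name__=="__main__":
    t=sys.argv[1]
    for n in sys.argv[2:]: pin(n,f"pics/pin_{n}{t}.png")
E
python3 pin.py 1 top side wrist; python3 go.py .4225 -.009 .13
```

```text
time_s: 4.3
ee_pos: [0.4257, -0.1421, 0.1229]
eef_rot: [-3.141, 0.001, 3.141]
force: [-0.2, -0.4, -1.3]
grip_width: 0.0503
top n 47 px 301.8529357910156 306.6764831542969 r 3.9119720458984375 mm 8.413082925646336 circ [ 0.4212 -0.0076  0.053 ] mean [ 0.4211 -0.0073  0.053 ] W [ 0.4211 -0.0073  0.0527]
side no pin 0
wrist n 621 px 524.425537109375 254.1914825439453 r 14.919916152954102 mm 9.430562188177937 circ [ 0.4207 -0.0076  0.053 ] mean [ 0.4209 -0.0074  0.053 ] W [ 0.4208 -0.0077  0.0535]
t 4.45 pos [ 0.4251 -0.1419  0.1215] rot [ 3.1405e+00 -2.4000e-03  3.1410e+00] units [ 0.054  2.658 -0.167] twist -0.005 F [-0.6 -0.4 -1.3] w 0.0504 q [-0.4   0.2   1.91  0.    1.04 -1.97]
```

View pics/pin_wrist1.png

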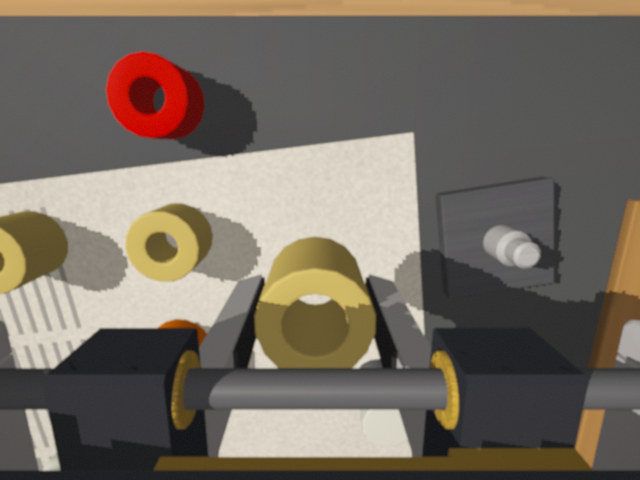

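```bash

python3 -m creep '[[[0.05,1,0],0,0.4],[[0.05,2,0],0,0.4],[[0.05,2.66,0],0,0.4],[[0.05,2.66,0],0,0.4],[[0.05,2.66,0],0,0.4],[[0.05,2.66,0.4],0,0.4],[[0.05,2.66,0.7],0,0.4],[[0.05,2.66,0.7],0,0.4]]' 20
python3 go.py .423 -.009 .085
python3 wr.py 3
python3 -m creep '[[[0,0,0.1],0,0.4],[[0,0,0.2],0,0.4],[[0,0,0.2],0,0.4]]' 20
python3 go.py .423 -.009 .075
```

```text
time_s: 5.25
ee_pos: [0.4223, -0.0101, 0.0861]
eef_rot: [3.141, -0.004, 3.14]
force: [-0.4, -0.5, -1.1]
grip_width: 0.0504
t 5.25 pos [ 0.4223 -0.0101  0.0861] rot [ 3.1413 -0.004   3.1396] units [-0.015  0.023  0.021] twist -0.015 F [-0.4 -0.5 -1.1] w 0.0504 q [-0.11  0.2   2.   -0.    0.94 -1.68]
wrist px [314. 307.] area 12586 ztop 0.1089 ctr [ 0.4192 -0.0086  0.1089] r 60.6 rm 0.024366374516236793
time_s: 5.6
ee_pos: [0.4232, -0.0093, 0.0776]
eef_rot: [3.142, -0.0, 3.141]
force: [0.1, -0.1, -0.7]
grip_width: 0.0499
t 5.6 pos [ 0.4232 -0.0093  0.0776] rot [ 3.1416e+00 -5.0000e-04  3.1409e+00] units [0.004 0.006 0.052] twist -0.005 F [ 0.1 -0.1 -0.7] w 0.0499 q [-0.11  0.22  2.01 -0.    0.91 -1.68]
```

View pics/w3.png

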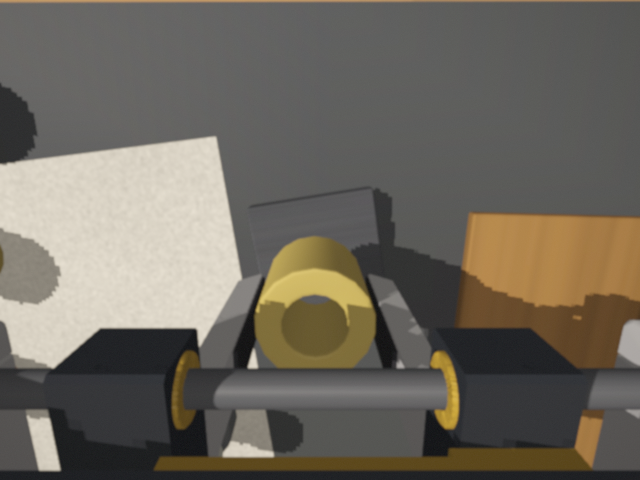

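The sleeve is over the base, and there was no force passing the pilot. I descend in small steps and watch the force.

```bash

python3 -m creep '[[[0,0,0.06],0,0.4],[[0,0,0.12],0,0.4],[[0,0,0.12],0,0.4]]' 20
python3 -m creep '[[[0,0,0.06],0,0.4],[[0,0,0.08],0,0.4],[[0,0,0.08],0,0.4]]' 20
python3 go.py .423 -.009 .067
```

```text
time_s: 5.9
ee_pos: [0.4232, -0.0091, 0.0717]
eef_rot: [3.142, -0.0, 3.141]
force: [-0.1, 0.0, -1.7]
grip_width: 0.0503
time_s: 6.2
ee_pos: [0.4232, -0.0091, 0.0678]
eef_rot: [3.141, -0.0, 3.141]
force: [0.6, 0.9, -1.8]
grip_width: 0.0502
t 6.2 pos [ 0.4232 -0.0091  0.0678] rot [ 3.1414e+00 -4.0000e-04  3.1410e+00] units [0.005 0.002 0.016] twist -0.004 F [ 0.6  0.9 -1.8] w 0.0502 q [-0.11  0.24  2.01  0.    0.89 -1.68]
```

```bash

python3 -m creep '[[[0,0,0.06],0,0.4],[[0,0,0.08],0,0.4],[[0,0,0.08],0,0.4]]' 20
python3 -m creep '[[[0,0,0.06],0,0.4],[[0,0,0.1],0,0.4],[[0,0,0.1],0,0.4]]' 20
python3 -m creep '[[[0,0,0.05],0,0.4],[[0,0,0.1],0,0.4],[[0,0,0.1],0,0.4]]' 20
```

```text
time_s: 6.5
ee_pos: [0.4232, -0.009, 0.0637]
eef_rot: [3.141, -0.001, 3.141]
force: [-1.0, 2.8, -4.0]
grip_width: 0.0501
time_s: 6.8
ee_pos: [0.4232, -0.009, 0.0585]
eef_rot: [3.141, -0.0, 3.141]
force: [-1.3, 5.6, -3.4]
grip_width: 0.0501
time_s: 7.1
ee_pos: [0.4232, -0.0089, 0.0535]
eef_rot: [3.141, -0.0, 3.141]
force: [-0.0, 5.3, -3.4]
grip_width: 0.0502
```

It passes the step, so the 54 fits. The side force along +y means the pin lies slightly to +y. I shift a little and seat it.

```bash

python3 -m creep '[[[0,0.015,0.05],0,0.4],[[0,0.015,0.1],0,0.4],[[0,0.015,0.13],0,0.4],[[0,0.015,0.13],0,0.4]]' 20
python3 go.py .423 -.009 .048
python3 -m creep '[[[0,0,0],0,0.56],[[0,0,0],0,0.56],[[0,0,0],0,0.56],[[0,0,0],0,0.56]]' 20
python3 wr.py 4
```

```text
time_s: 7.5
ee_pos: [0.4236, -0.0086, 0.0479]
eef_rot: [-3.141, 0.001, 3.141]
force: [-3.7, 0.5, 9.2]
grip_width: 0.0504
t 7.5 pos [ 0.4236 -0.0086  0.0479] rot [-3.1412e+00  5.0000e-04  3.1412e+00] units [ 0.013 -0.008 -0.003] twist -0.003 F [-3.7  0.5  9.2] w 0.0504 q [-0.11  0.28  2.02 -0.    0.84 -1.68]
time_s: 7.9
ee_pos: [0.4234, -0.0085, 0.0474]
eef_rot: [-3.142, -0.0, 3.141]
force: [-0.2, -0.0, 0.1]
grip_width: 0.0527
wrist px [314. 307.] area 11906 ztop 0.0709 ctr [ 0.4204 -0.0072  0.0709] r 60.8 rm 0.024339579852369057
wrist px [453. 391.] area 1272 ztop 0.1482 ctr [0.3957 0.0191 0.1482] r 34.2 rm 0.0065474033146917495
wrist px [174. 390.] area 679 ztop 0.1485 ctr [ 0.3955 -0.033   0.1485] r 32.6 rm 0.0062075724927612074
```

View pics/w4.png

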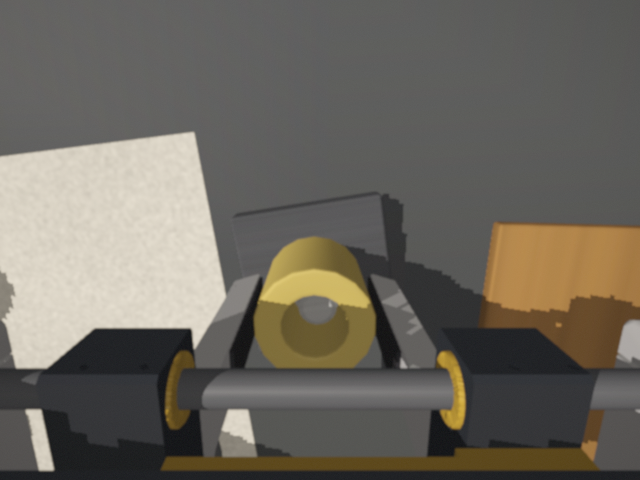

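The 54 stands on the base: its rim is 15 + 54 mm up and the pin shows inside the bore at (318,308). I regrip it, lift it and take it to the wooden board.

```bash

python3 -m creep '[[[0,0,0],0,0.4],[[0,0,0],0,0.4],[[0,0,0],0,0.4],[[0,0,-0.5],0,0.4],[[0,0,-1],0,0.4],[[0,0,-1.5],0,0.4],[[0,0,-1.7],0,0.4],[[0,0,-1.7],0,0.4]]' 20
python3 go.py .46 .15 .13
```

```text
time_s: 8.75
ee_pos: [0.4238, -0.0084, 0.1331]
eef_rot: [-3.141, 0.002, 3.141]
force: [-0.1, -0.5, -1.7]
grip_width: 0.0504
t 8.75 pos [ 0.4238 -0.0084  0.1331] rot [-3.1414e+00  1.9000e-03  3.1411e+00] units [-0.723  3.169  0.063] twist -0.004 F [-0.1 -0.5 -1.7] w 0.0504 q [-0.11  0.13  1.96  0.    1.05 -1.68]
```

```bash

python3 -m creep '[[[-0.2,0.9,0],0,0.4],[[-0.4,1.8,0],0,0.4],[[-0.6,2.6,0],0,0.4],[[-0.73,3.17,0],0,0.4],[[-0.73,3.17,0],0,0.4],[[-0.73,3.17,0.7],0,0.4],[[-0.73,3.17,1.3],0,0.4],[[-0.73,3.17,1.65],0,0.4],[[-0.73,3.17,1.72],0,0.4],[[-0.73,3.17,1.72],0,0.4]]' 20
python3 go.py .46 .15 .0435
```

```text
time_s: 9.75
ee_pos: [0.4595, 0.1495, 0.0458]
eef_rot: [-3.141, -0.002, 3.141]
force: [-0.1, -0.1, -0.9]
grip_width: 0.0505
t 9.75 pos [0.4595 0.1495 0.0458] rot [-3.1411e+00 -1.7000e-03  3.1406e+00] units [-0.01   0.009  0.045] twist -0.007 F [-0.1 -0.1 -0.9] w 0.0505 q [ 0.24  0.39  1.87 -0.    0.88 -1.33]
```

```bash

python3 -m creep '[[[0,0,0.03],0,0.4],[[0,0,0.05],0,0.4],[[0,0,0.05],0,0.4]]' 20
python3 -m creep '[[[0,0,0],0,0.65],[[0,0,0],0,0.75],[[0,0,0],0,0.75],[[0,0,0],0,0.75],[[0,0,-1],0,0.9],[[0,0,-2],0,1],[[0,0,-2.6],0,1],[[0,0,-2.6],0,1]]' 20
python3 wr.py 5
python3 go.py .426 -.356 .18
```

```text
time_s: 10.05
ee_pos: [0.4602, 0.1501, 0.0444]
eef_rot: [3.141, 0.001, 3.141]
force: [-1.1, -0.6, -1.5]
grip_width: 0.0501
time_s: 10.85
ee_pos: [0.4615, 0.1505, 0.1781]
eef_rot: [3.14, 0.007, 3.141]
force: [-0.4, 0.3, -1.3]
grip_width: 0.0938
wrist px [314. 234.] area 3641 ztop 0.0661 ctr [0.4586 0.1514 0.0661] r 33.1 rm 0.024673737641399372
t 10.9 pos [0.4606 0.1502 0.1755] rot [3.1408 0.0036 3.1411] units [  0.687 -10.125  -0.1  ] twist -0.003 F [-0.6 -0.1 -1.1] w 0.094 q [ 0.24  0.2   1.76 -0.    1.17 -1.33]
```

View pics/w5.png

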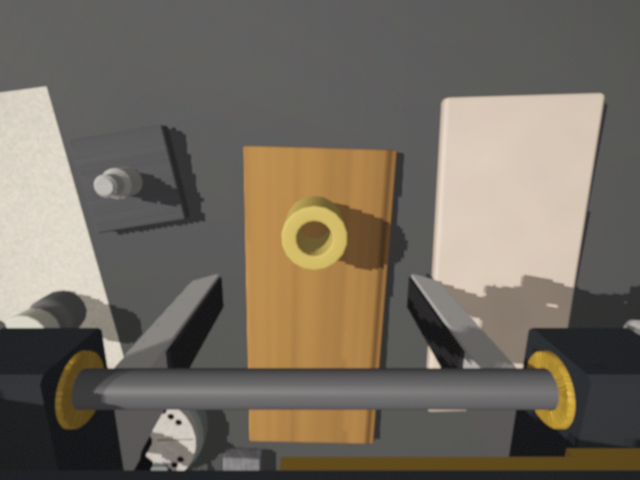

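The 54 stands upright on the board at (314,238). Now I go to the 46.

```bash

python3 -m creep '[[[0.68,-10.12,0],0,1],[[0.68,-10.12,0],0,1],[[0.68,-10.12,0],0,1],[[0.68,-10.12,0],0,1],[[0.68,-10.12,0],0,1],[[0.68,-10.12,0],0,1],[[0.68,-10.12,0],0,1],[[0.68,-10.12,0],0,1],[[0.68,-10.12,0],0,1],[[0.68,-10.12,0],0,1],[[0.68,-10.12,0],0,1],[[0.68,-10.12,0],0,1]]' 20
python3 -m creep '[[[0,0,0],0,1],[[0,0,0],0,1]]'
python3 wr.py 6
python3 go.py .426 -.356 .18
```

```text
time_s: 12.1
ee_pos: [0.4249, -0.3564, 0.1721]
eef_rot: [3.14, -0.002, 3.139]
force: [-0.5, 1.0, 0.1]
grip_width: 0.0943
time_s: 12.3
ee_pos: [0.426, -0.3545, 0.1737]
eef_rot: [3.141, -0.0, -3.141]
force: [-0.5, -0.6, -0.7]
grip_width: 0.094
wrist px [448. 225.] area 3215 ztop 0.0402 ctr [ 0.4185 -0.2446  0.0402] r 32.0 rm 0.025554409540399187
wrist px [314. 234.] area 2989 ztop 0.0483 ctr [ 0.4243 -0.3537  0.0483] r 31.4 rm 0.024557298122649632
t 12.35 pos [ 0.4261 -0.3546  0.1739] rot [ 3.1414e+00 -1.0000e-04 -3.1405e+00] units [ 0.001 -0.028 -0.121] twist 0.008 F [-0.2 -0.2 -0.2] w 0.0941 q [-0.76  0.36  1.57  0.    1.22 -2.33]
```

View pics/w6.png

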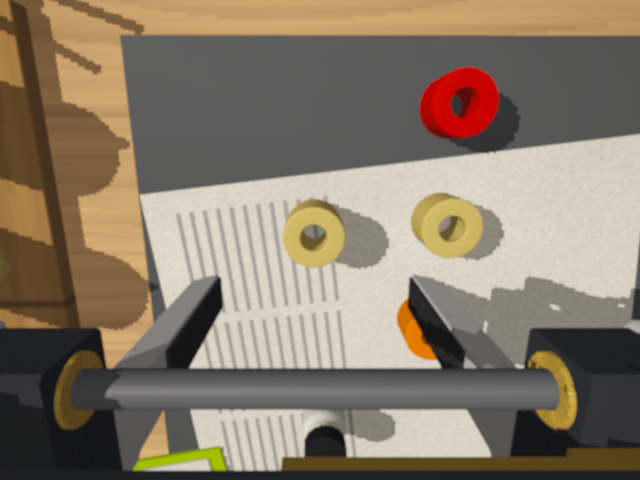

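The 46 is at (314,236), straight under the tool, and the 38 is at (448,225). I grip the 46.

```bash

python3 -m creep '[[[0,-0.01,1],0,1],[[0,-0.01,2],0,1],[[0,-0.01,2.6],0,1],[[0,-0.01,2.8],0,1],[[0,-0.01,2.87],0,1],[[0,-0.01,2.87],0,1],[[0,-0.01,2.87],0,0.4],[[0,-0.01,2.87],0,0.4],[[0,-0.01,2.87],0,0.4],[[0,-0.01,2.87],0,0.4],[[0,-0.01,2.87],0,0.4],[[0,-0.01,2.87],0,0.4]]' 20
python3 go.py .426 -.356 .030
python3 wr.py 7
```

```text
time_s: 13.55
ee_pos: [0.4257, -0.3564, 0.0305]
eef_rot: [3.142, 0.0, 3.141]
force: [0.2, 1.2, 1.8]
grip_width: 0.0504
t 13.55 pos [ 0.4257 -0.3564  0.0305] rot [3.1416 0.     3.1411] units [-0.007  0.008  0.011] twist -0.004 F [0.2 1.2 1.8] w 0.0504 q [-0.76  0.55  1.67  0.    0.93 -2.33]
wrist px [558. 290.] area 12118 ztop 0.04 ctr [ 0.4178 -0.2453  0.04  ] r 61.1 rm 0.02651457051587538
wrist px [315. 309.] area 11239 ztop 0.048 ctr [ 0.4236 -0.355   0.048 ] r 58.6 rm 0.024442442302017604
wrist px [448. 391.] area 1229 ztop 0.1315 ctr [ 0.398  -0.3298  0.1315] r 33.6 rm 0.006418311179194446
wrist px [179. 388.] area 581 ztop 0.1316 ctr [ 0.3975 -0.38    0.1316] r 33.6 rm 0.006360284354471217
wrist px [386. 461.] area 5265 ztop 0.1385 ctr [ 0.4072 -0.3446  0.1385] r 217.0 rm 0.03836431516292296
```

```bash

python3 -m creep '[[[0,0,-1],0,0.4],[[0,0,-2],0,0.4],[[0.06,1,-2],0,0.4],[[0.06,2,-2],0,0.4],[[0.06,3,-2],0,0.4],[[0.06,4,-2],0,0.4],[[0.06,5,-2],0,0.4],[[0.06,6,-2],0,0.4],[[0.06,6.6,-2],0,0.4],[[0.06,6.95,-2],0,0.4],[[0.06,6.95,-2],0,0.4],[[0.06,6.95,-2],0,0.4]]' 20
python3 -m creep '[[[0,0,0],0,0.4],[[0,0,0],0,0.4]]'
python3 go.py .4229 -.0086 .082
```

```text
time_s: 14.8
ee_pos: [0.4229, -0.0091, 0.1305]
eef_rot: [-3.141, -0.0, -3.141]
force: [-0.1, 0.3, -1.9]
grip_width: 0.0508
time_s: 15.0
ee_pos: [0.4229, -0.0097, 0.1304]
eef_rot: [-3.142, -0.0, 3.14]
force: [-0.3, -0.6, 0.0]
grip_width: 0.0505
t 15.0 pos [ 0.4229 -0.0097  0.1304] rot [-3.1415e+00 -2.0000e-04  3.1398e+00] units [-0.001  0.022  0.968] twist -0.013 F [-0.3 -0.6  0. ] w 0.0505 q [-0.11  0.13  1.97 -0.    1.05 -1.68]
```

```bash

python3 -m creep '[[[0,0.02,0.4],0,0.4],[[0,0.02,0.8],0,0.4],[[0,0.02,1.0],0,0.4],[[0,0.02,1.1],0,0.4],[[0,0.02,1.1],0,0.4]]'
python3 -m creep '[[[0,0,0.04],0,0.4],[[0,0,0.08],0,0.4],[[0,0,0.1],0,0.4],[[0,0,0.1],0,0.4]]'
python3 -m creep '[[[0,0,0.03],0,0.4],[[0,0,0.06],0,0.4],[[0,0,0.06],0,0.4]]'
```

```text
time_s: 15.5
ee_pos: [0.4228, -0.0081, 0.0753]
eef_rot: [3.142, -0.001, 3.141]
force: [-0.0, 0.2, -0.9]
grip_width: 0.0503
time_s: 15.9
ee_pos: [0.4229, -0.0079, 0.0705]
eef_rot: [-3.142, 0.0, 3.141]
force: [-1.1, -0.8, -0.4]
grip_width: 0.0505
time_s: 16.2
ee_pos: [0.4227, -0.0078, 0.0674]
eef_rot: [3.141, -0.0, 3.141]
force: [-2.6, 0.8, 1.9]
grip_width: 0.0506
```

```bash

python3 -m creep '[[[0,0,0.02],0,0.4],[[0,0,0.02],0,0.4]]'
python3 -m creep '[[[0,0,0.02],0,0.4],[[0,0,0.02],0,0.4]]'
python3 go.py .4229 -.0086 .065
```

```text
time_s: 16.4
ee_pos: [0.4229, -0.0078, 0.0667]
eef_rot: [3.141, -0.0, 3.141]
force: [-3.2, 1.7, 8.0]
grip_width: 0.0504
time_s: 16.6
ee_pos: [0.4233, -0.0078, 0.0661]
eef_rot: [3.141, 0.001, 3.141]
force: [-2.8, 3.2, 10.4]
grip_width: 0.0505
t 16.6 pos [ 0.4233 -0.0078  0.0661] rot [3.1414e+00 1.0000e-03 3.1410e+00] units [ 0.007 -0.016  0.022] twist -0.004 F [-2.8  3.2 10.4] w 0.0505 q [-0.11  0.24  2.02  0.    0.88 -1.68]
```

It has stopped with the lower end about 36 mm up, which is the step. I release it to see whether it settles further.

```bash

python3 -m creep '[[[0,0,0],0,0.56],[[0,0,0],0,0.56],[[0,0,0],0,0.56],[[0,0,0],0,0.56],[[0,0,0],0,0.56]]' 20
python3 wr.py 8;python3 go.py .4229 -.0086 .065
```

```text
time_s: 17.1
ee_pos: [0.4229, -0.0079, 0.0654]
eef_rot: [-3.142, -0.0, 3.141]
force: [-0.1, 0.5, 0.1]
grip_width: 0.0526
wrist px [314. 308.] area 12176 ztop 0.0845 ctr [ 0.4218 -0.0067  0.0845] r 59.1 rm 0.024462698555085077
wrist px [583. 325.] area 5360 ztop 0.0639 ctr [0.4437 0.1307 0.0639] r 28.0 rm 0.013431094869453115
t 17.15 pos [ 0.4229 -0.0079  0.0654] rot [-3.1416e+00 -1.0000e-04  3.1410e+00] units [-0.001 -0.013  0.008] twist -0.004 F [0.5 0.4 0.3] w 0.0525 q [-0.11  0.24  2.02 -0.    0.88 -1.68]
```

View pics/w8.png

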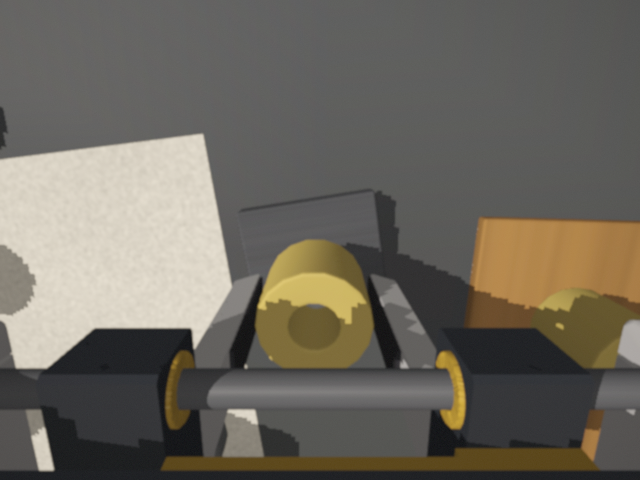

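```bash

python3 -m creep '[[[0,0,0],0,0.4],[[0,0,0],0,0.4],[[0,0,0],0,0.4],[[0,0,-0.08],0,0.4],[[0.022,0,-0.08],0,0.4],[[0.022,0,-0.04],0,0.4],[[0.022,0,0.0],0,0.4],[[0.022,0,0.03],0,0.4],[[0.022,0,0.03],0,0.4]]' 20
python3 go.py .4229 -.0086 .065
python3 -m creep '[[[0,0,-0.03],0,0.6],[[0,0,-0.03],0,0.6],[[0,0,-0.03],0,0.6],[[0,0,-0.03],0,0.6],[[0,0,-0.03],0,0.6]]' 20
python3 wr.py 9
```

```text
time_s: 18.05
ee_pos: [0.4227, -0.0078, 0.0647]
eef_rot: [3.141, 0.002, 3.141]
force: [-1.8, 2.1, 12.3]
grip_width: 0.0501
t 18.05 pos [ 0.4227 -0.0078  0.0647] rot [3.1415e+00 2.2000e-03 3.1409e+00] units [-0.005 -0.015 -0.006] twist -0.005 F [-1.8  2.1 12.3] w 0.0501 q [-0.11  0.24  2.02  0.    0.88 -1.68]
time_s: 18.55
ee_pos: [0.4217, -0.0079, 0.0653]
eef_rot: [3.142, -0.0, 3.141]
force: [0.6, 0.6, 0.0]
grip_width: 0.0566
wrist px [314. 309.] area 12017 ztop 0.0843 ctr [ 0.4212 -0.0067  0.0843] r 59.1 rm 0.02446743456659899
wrist px [584. 324.] area 4785 ztop 0.064 ctr [0.4425 0.1323 0.064 ] r 24.7 rm 0.011853817013635984
```

The 46 stays at the step when recentred and pushed with 12 N, so it is tight. I take it to the slab.

```bash

python3 -m creep '[[[0,0,0],0,0.4],[[0,0,0],0,0.4],[[0,0,0],0,0.4],[[0,0,-0.7],0,0.4],[[0,0,-1.4],0,0.4],[[0,0,-1.4],0,0.4],[[-0.06,1,-1.4],0,0.4],[[-0.1,2,-1.4],0,0.4],[[-0.2,3,-1.4],0,0.4],[[-0.3,4,-1.4],0,0.4],[[-0.35,5,-1.4],0,0.4],[[-0.37,6,-1.4],0,0.4]]' 20
python3 -m creep '[[[0,0.56,0],0,0.4],[[0,0.56,0],0,0.4],[[0,0.56,0],0,0.4]]'
python3 go.py .44 .32 .0435;python3 wr.py 10
```

```text
time_s: 19.8
ee_pos: [0.4399, 0.2934, 0.1345]
eef_rot: [-3.141, -0.001, 3.141]
force: [0.9, -0.2, -0.0]
grip_width: 0.0504
time_s: 20.1
ee_pos: [0.4399, 0.3193, 0.1343]
eef_rot: [-3.141, -0.001, -3.141]
force: [0.4, -0.3, -0.8]
grip_width: 0.0506
t 20.1 pos [0.4399 0.3193 0.1343] rot [-3.1405e+00 -1.4000e-03 -3.1411e+00] units [-0.005  0.016  1.815] twist 0.004 F [ 0.4 -0.3 -0.8] w 0.0506 q [ 0.56  0.38  1.64 -0.    1.13 -1.01]
wrist px [ 73. 278.] area 7339 ztop 0.0658 ctr [0.4581 0.1537 0.0658] r 41.2 rm 0.02681417100645464
wrist px [315. 264.] area 2600 ztop 0.1472 ctr [0.4336 0.3202 0.1472] r 55.5 rm 0.023210601685158035
wrist px [314. 326.] area 1761 ztop 0.1474 ctr [0.4435 0.3203 0.1474] r 25.6 rm 0.011176494466756693
```

View pics/w10.png

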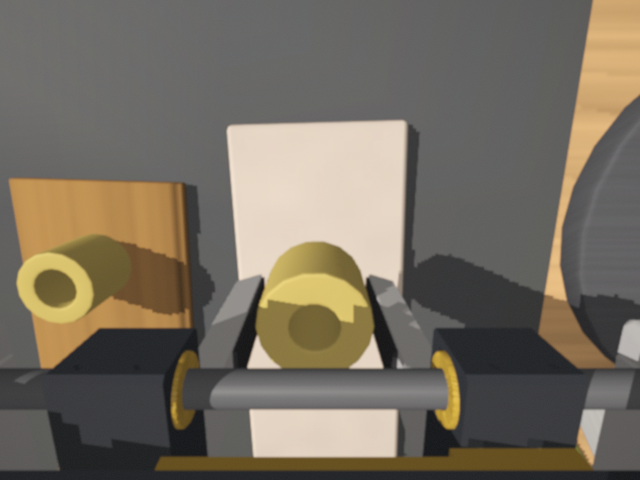

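```bash

python3 -m creep '[[[0,0,0.7],0,0.4],[[0,0,1.2],0,0.4],[[0,0,1.55],0,0.4],[[0,0,1.65],0,0.4],[[0,0,1.65],0,0.4]]'
python3 -m creep '[[[0,0,0.03],0,0.4],[[0,0,0.06],0,0.4],[[0,0,0.06],0,0.4]]'
python3 -m creep '[[[0,0,0.03],0,0.4],[[0,0,0.06],0,0.4],[[0,0,0.06],0,0.4]]'
```

```text
time_s: 20.65
ee_pos: [0.4405, 0.3185, 0.0528]
eef_rot: [-3.141, -0.001, 3.14]
force: [0.1, -0.1, -0.8]
grip_width: 0.0506
time_s: 20.95
ee_pos: [0.4406, 0.3194, 0.0504]
eef_rot: [3.141, 0.001, 3.141]
force: [-0.3, -0.2, -0.2]
grip_width: 0.0508
time_s: 21.25
ee_pos: [0.4403, 0.3194, 0.0468]
eef_rot: [-3.141, -0.0, 3.141]
force: [-0.0, -0.5, -1.5]
grip_width: 0.0502
```

```bash

python3 -m creep '[[[0,0,0.03],0,0.4],[[0,0,0.06],0,0.4],[[0,0,0.06],0,0.4]]'
python3 -m creep '[[[0,0,0.02],0,0.4],[[0,0,0.02],0,0.4]]'
```

```text
time_s: 21.55
ee_pos: [0.4405, 0.3195, 0.0442]
eef_rot: [3.141, 0.0, 3.141]
force: [-1.6, -0.0, 2.2]
grip_width: 0.0508
time_s: 21.75
ee_pos: [0.4406, 0.3197, 0.0438]
eef_rot: [3.141, 0.001, 3.141]
force: [-5.0, -0.8, 10.1]
grip_width: 0.0506
```

Contact. I release, go up and check.

```bash

python3 -m creep '[[[0,0,-0.01],0,0.5],[[0,0,-0.01],0,0.65],[[0,0,-0.01],0,0.75],[[0,0,-0.01],0,0.75],[[0,0,-0.01],0,0.75],[[0,0,-1],0,0.9],[[0,0,-2],0,1],[[0,0,-2.7],0,1],[[0,0,-2.7],0,1],[[0,0,-2.7],0,1]]' 20
python3 wr.py 11
python3 meas.py 11
python3 go.py .421 -.244 .18
```

```text
time_s: 22.75
ee_pos: [0.4405, 0.3193, 0.178]
eef_rot: [3.141, 0.001, 3.141]
force: [-0.7, 0.1, -0.2]
grip_width: 0.094
wrist px [315. 237.] area 3401 ztop 0.0622 ctr [0.4399 0.3208 0.0622] r 32.4 rm 0.024572034056563944
wrist px [106. 258.] area 5323 ztop 0.0659 ctr [0.4584 0.1534 0.0659] r 34.7 rm 0.02642847515582227
top px [230. 287.] area 427 ztop 0.0659 ctr [0.4592 0.149  0.0659] r 11.7 rm 0.024931510746705386
top px [410. 310.] area 350 ztop 0.04 ctr [ 0.4199 -0.2432  0.04  ] r 11.5 rm 0.025099792515090123
side px [263. 157.] area 412 ztop 0.0609 ctr [0.4435 0.3148 0.0609] r 9.1 rm 0.024169176269390014
side px [274. 199.] area 511 ztop 0.0645 ctr [0.4617 0.1455 0.0645] r 10.0 rm 0.024226075544869774
side px [265. 338.] area 570 ztop 0.0398 ctr [ 0.4222 -0.2462  0.0398] r 12.5 rm 0.024620977924968902
t 22.9 pos [0.44   0.3191 0.1764] rot [-3.1402e+00 -2.1000e-03  3.1410e+00] units [  0.373 -11.262  -0.055] twist -0.004 F [ 0.9 -0.  -0.1] w 0.0939 q [ 0.56  0.33  1.6  -0.    1.22 -1.01]
```

View pics/w11.png

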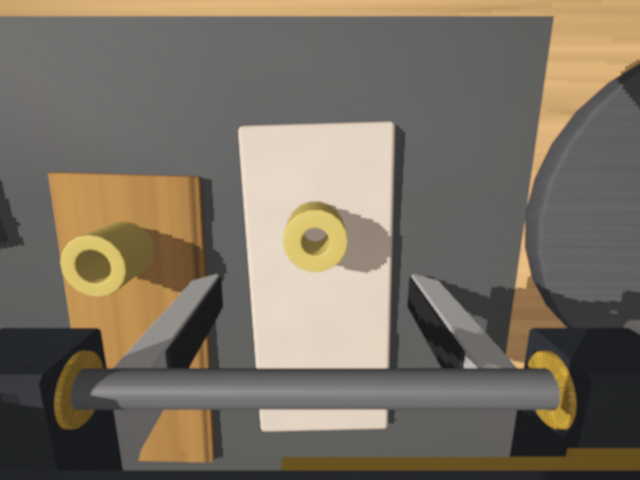

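View pics/side11.png

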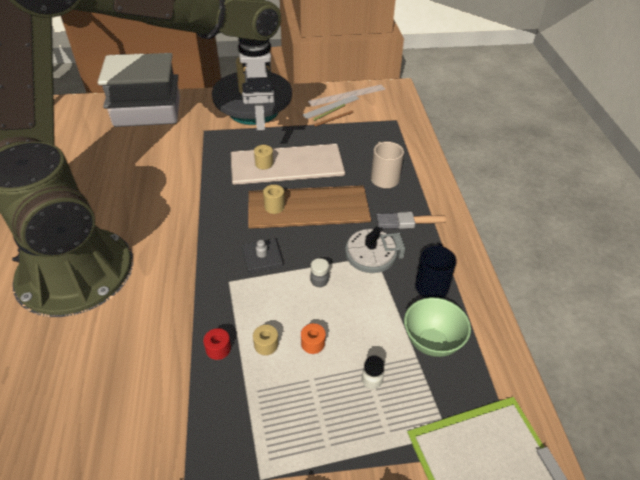

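The 46 stands on the slab at (315,237) and the 54 on the board. The 38 is still at (265,338) in the side view. Now I fetch the 38.

```bash

python3 -m creep '[[[0.38,-11.26,0],0,1],[[0.38,-11.26,0],0,1],[[0.38,-11.26,0],0,1],[[0.38,-11.26,0],0,1],[[0.38,-11.26,0],0,1],[[0.38,-11.26,0],0,1],[[0.38,-11.26,0],0,1],[[0.38,-11.26,0],0,1],[[0.38,-11.26,0],0,1],[[0.38,-11.26,0],0,1],[[0.38,-11.26,0],0,1],[[0.38,-11.26,0],0,1]]' 20
python3 go.py .421 -.244 .18
```

```text
time_s: 24.1
ee_pos: [0.4201, -0.2471, 0.1767]
eef_rot: [3.141, -0.002, 3.138]
force: [0.1, 1.3, 0.4]
grip_width: 0.0941
t 24.1 pos [ 0.4201 -0.2471  0.1767] rot [ 3.1409e+00 -1.7000e-03  3.1376e+00] units [-0.017  0.063 -0.066] twist -0.029 F [0.1 1.3 0.4] w 0.0941 q [-0.61  0.21  1.75 -0.    1.18 -2.17]
```

```bash

python3 -m creep '[[[0,0,0],0,1],[[0,0,0],0,1]]'
python3 wr.py 12
python3 go.py .421 -.244 .026
```

```text
time_s: 24.3
ee_pos: [0.4209, -0.2427, 0.1772]
eef_rot: [3.141, -0.001, 3.141]
force: [-1.2, -0.2, 0.9]
grip_width: 0.0939
wrist px [313. 231.] area 2632 ztop 0.0403 ctr [ 0.4186 -0.2428  0.0403] r 30.1 rm 0.0244501898537617
t 24.35 pos [ 0.4211 -0.2423  0.1775] rot [ 3.1408e+00 -9.0000e-04 -3.1412e+00] units [-0.    -0.036  3.029] twist 0.003 F [-0.2  0.1 -0.1] w 0.0941 q [-0.6   0.2   1.75  0.    1.18 -2.17]
```

View pics/w12.png

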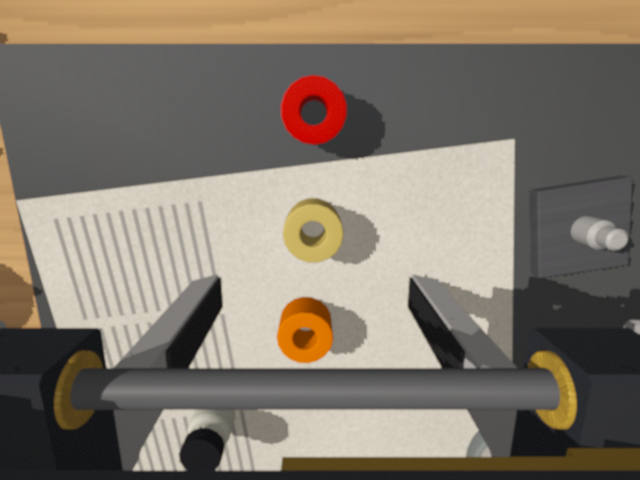

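The 38 is at (313,231), straight under the tool. I grip it.

```bash

python3 -m creep '[[[0.01,-0.04,1],0,1],[[0.01,-0.04,2],0,1],[[0.01,-0.04,2.6],0,1],[[0.01,-0.04,2.9],0,1],[[0.01,-0.04,3.02],0,1],[[0.01,-0.04,3.02],0,1],[[0.01,-0.04,3.02],0,0.4],[[0.01,-0.04,3.02],0,0.4],[[0.01,-0.04,3.02],0,0.4],[[0.01,-0.04,3.02],0,0.4],[[0.01,-0.04,3.02],0,0.4],[[0.01,-0.04,3.02],0,0.4]]' 20
python3 go.py .423 -.0086 .126
python3 wr.py 13
```

```text
time_s: 25.55
ee_pos: [0.4206, -0.2456, 0.027]
eef_rot: [3.142, 0.0, 3.141]
force: [0.3, 0.8, 0.6]
grip_width: 0.0496
t 25.55 pos [ 0.4206 -0.2456  0.027 ] rot [3.1416 0.     3.1409] units [-0.045  4.741 -1.979] twist -0.005 F [0.3 0.8 0.6] w 0.0496 q [-0.6   0.43  1.86  0.    0.85 -2.17]
wrist px [315. 306.] area 10120 ztop 0.04 ctr [ 0.4168 -0.2439  0.04  ] r 57.3 rm 0.024539105704748255
wrist px [447. 390.] area 1358 ztop 0.1284 ctr [ 0.3922 -0.2195  0.1284] r 35.6 rm 0.006749209189599141
wrist px [180. 388.] area 603 ztop 0.1284 ctr [ 0.3927 -0.2688  0.1284] r 31.7 rm 0.005978627562490642
wrist px [387. 461.] area 5489 ztop 0.135 ctr [ 0.4016 -0.2347  0.135 ] r 212.0 rm 0.0374850836750683
```

```bash

python3 -m creep '[[[0,0,-1],0,0.4],[[0,0,-2],0,0.4],[[-0.06,1,-2],0,0.4],[[-0.06,2,-2],0,0.4],[[-0.06,3,-2],0,0.4],[[-0.06,4,-2],0,0.4],[[-0.06,4.73,-2],0,0.4],[[-0.06,4.73,-2],0,0.4],[[-0.06,4.73,-2],0,0.4],[[-0.06,4.73,-2],0,0.4]]' 20
python3 go.py .4235 -.0083 .072
python3 -m creep '[[[0,0,0.4],0,0.4],[[0,0,0.8],0,0.4],[[0,0,1.0],0,0.4],[[0,0,1.07],0,0.4],[[0,0,1.07],0,0.4]]' 20
python3 go.py .4235 -.0083 .065
```

```text
time_s: 26.6
ee_pos: [0.4238, -0.0098, 0.1269]
eef_rot: [-3.141, -0.0, 3.14]
force: [-0.3, -0.4, -1.5]
grip_width: 0.0488
t 26.6 pos [ 0.4238 -0.0098  0.1269] rot [-3.1415e+00 -2.0000e-04  3.1403e+00] units [0.005 0.031 1.098] twist -0.009 F [-0.3 -0.4 -1.5] w 0.0488 q [-0.11  0.14  1.97 -0.    1.04 -1.68]
time_s: 27.1
ee_pos: [0.4235, -0.0094, 0.0733]
eef_rot: [3.141, -0.001, 3.14]
force: [-0.9, 2.5, -1.9]
grip_width: 0.0488
t 27.1 pos [ 0.4235 -0.0094  0.0733] rot [ 3.1414e+00 -1.1000e-03  3.1403e+00] units [0.    0.023 0.166] twist -0.01 F [-0.9  2.5 -1.9] w 0.0488 q [-0.11  0.23  2.01  0.    0.9  -1.68]
```

```bash

python3 -m creep '[[[0,0.025,0.04],0,0.4],[[0,0.025,0.08],0,0.4],[[0,0.025,0.12],0,0.4],[[0,0.025,0.12],0,0.4]]' 20
python3 -m creep '[[[0,0,0.03],0,0.4],[[0,0,0.05],0,0.4],[[0,0,0.05],0,0.4]]' 20
python3 -m creep '[[[0,0,0.02],0,0.4],[[0,0,0.04],0,0.4],[[0,0,0.04],0,0.4]]' 20
python3 go.py .4235 -.0083 .065
```

```text
time_s: 27.5
ee_pos: [0.4238, -0.0079, 0.0674]
eef_rot: [-3.142, 0.0, 3.141]
force: [0.7, 0.1, -0.7]
grip_width: 0.0489
time_s: 27.8
ee_pos: [0.4237, -0.0079, 0.0649]
eef_rot: [-3.142, -0.0, 3.141]
force: [0.4, -0.2, -2.0]
grip_width: 0.0494
time_s: 28.1
ee_pos: [0.4237, -0.0077, 0.0632]
eef_rot: [3.141, -0.0, 3.141]
force: [-4.1, 1.6, 6.9]
grip_width: 0.049
t 28.1 pos [ 0.4237 -0.0077  0.0632] rot [ 3.1414e+00 -2.0000e-04  3.1410e+00] units [ 0.004 -0.011 -0.036] twist -0.004 F [-4.1  1.6  6.9] w 0.049 q [-0.1   0.25  2.02  0.    0.88 -1.68]
```

It stopped at the step again. I recentre along −x, press lightly, then release.

```bash

python3 -m creep '[[[0,0,-0.06],0,0.4],[[0.016,0,-0.06],0,0.4],[[0.016,0,-0.03],0,0.4],[[0.016,0,0],0,0.4],[[0.016,0,0.03],0,0.4],[[0.016,0,0.03],0,0.4]]' 20
python3 go.py .4235 -.0083 .065
python3 -m creep '[[[0,0,-0.02],0,0.6],[[0,0,-0.02],0,0.6],[[0,0,-0.02],0,0.6],[[0,0,-0.02],0,0.6],[[0,0,-0.02],0,0.6]]' 20
python3 wr.py 14
```

```text
time_s: 28.7
ee_pos: [0.4235, -0.0077, 0.0621]
eef_rot: [3.141, 0.001, 3.141]
force: [-3.1, 3.3, 12.7]
grip_width: 0.0488
t 28.7 pos [ 0.4235 -0.0077  0.0621] rot [3.1412e+00 1.2000e-03 3.1409e+00] units [-0.    -0.012 -0.058] twist -0.005 F [-3.1  3.3 12.7] w 0.0488 q [-0.1   0.25  2.02  0.    0.87 -1.68]
time_s: 29.2
ee_pos: [0.4229, -0.0079, 0.0623]
eef_rot: [-3.142, -0.0, 3.141]
force: [0.2, -0.6, -0.4]
grip_width: 0.0563
wrist px [314. 305.] area 11148 ztop 0.0763 ctr [ 0.4209 -0.0067  0.0763] r 57.3 rm 0.024449596595419194
wrist px [586. 324.] area 4744 ztop 0.0618 ctr [0.4427 0.1315 0.0618] r 24.9 rm 0.011843002617917906
```

View pics/w14.png

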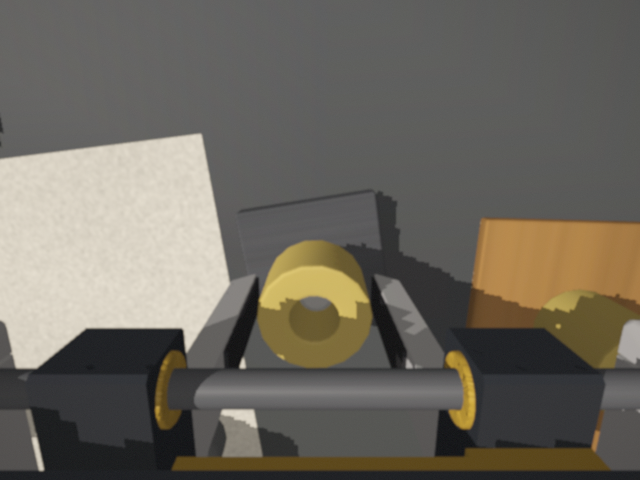

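The 38 is tight: its rim is at 36 + 38 mm. I take it to the slab.

```bash

python3 -m creep '[[[0,0,0],0,0.4],[[0,0,0],0,0.4],[[0,0,0],0,0.4],[[0,0,-0.7],0,0.4],[[0,0,-1.4],0,0.4],[[0,0,-1.4],0,0.4],[[-0.3,0.9,-1.4],0,0.4],[[-0.6,1.8,-1.4],0,0.4],[[-0.9,2.7,-1.4],0,0.4],[[-1.2,3.6,-1.4],0,0.4],[[-1.5,4.5,-1.4],0,0.4],[[-1.8,5.4,-1.4],0,0.4]]' 20
python3 -m creep '[[[-0.14,0.9,0],0,0.4],[[-0.14,1.16,0],0,0.4],[[-0.14,1.16,0],0,0.4],[[-0.14,1.16,0],0,0.4],[[-0.14,1.16,0.7],0,0.4],[[-0.14,1.16,1.3],0,0.4],[[-0.14,1.16,1.6],0,0.4],[[-0.14,1.16,1.7],0,0.4],[[-0.14,1.16,1.7],0,0.4]]' 20
python3 go.py .52 .32 .0405
```

```text
time_s: 30.45
ee_pos: [0.513, 0.264, 0.1313]
eef_rot: [-3.141, -0.001, 3.141]
force: [0.5, -0.7, -1.2]
grip_width: 0.049
time_s: 31.35
ee_pos: [0.5204, 0.3195, 0.0478]
eef_rot: [-3.142, 0.0, 3.14]
force: [-0.1, 0.8, -0.9]
grip_width: 0.0493
t 31.35 pos [0.5204 0.3195 0.0478] rot [-3.1416e+00  1.0000e-04  3.1403e+00] units [0.009 0.009 0.147] twist -0.01 F [-0.1  0.8 -0.9] w 0.0493 q [ 0.49  0.62  1.49 -0.    1.03 -1.08]
```

```bash

python3 -m creep '[[[0,0,0.04],0,0.4],[[0,0,0.08],0,0.4],[[0,0,0.1],0,0.4],[[0,0,0.1],0,0.4]]' 20
python3 -m creep '[[[0,0,0.03],0,0.4],[[0,0,0.05],0,0.4],[[0,0,0.05],0,0.4]]' 20
```

```text
time_s: 31.75
ee_pos: [0.5202, 0.3201, 0.0426]
eef_rot: [3.141, 0.0, 3.141]
force: [-0.7, -0.0, -1.2]
grip_width: 0.0487
time_s: 32.05
ee_pos: [0.5204, 0.3203, 0.0408]
eef_rot: [3.141, 0.001, 3.141]
force: [-3.3, -1.0, 6.5]
grip_width: 0.0489
```

```bash

python3 -m creep '[[[0,0,-0.01],0,0.5],[[0,0,-0.01],0,0.65],[[0,0,-0.01],0,0.75],[[0,0,-0.01],0,0.75],[[0,0,-0.01],0,0.75],[[0,0,-1],0,0.9],[[0,0,-2],0,1],[[0,0,-3],0,1],[[0,0,-3],0,1],[[0,0,-3],0,1]]' 20
python3 wr.py 15
python3 meas.py 15
python3 go.py .672 -.022 .18
```

```text
time_s: 33.05
ee_pos: [0.5203, 0.3202, 0.1907]
eef_rot: [3.141, 0.002, 3.141]
force: [0.6, -0.3, -1.0]
grip_width: 0.0942
wrist px [314. 132.] area 3129 ztop 0.0623 ctr [0.4406 0.3213 0.0623] r 34.4 rm 0.025340602753088703
wrist px [ 98. 157.] area 5442 ztop 0.0659 ctr [0.4585 0.154  0.0659] r 36.9 rm 0.02732797295197055
wrist px [315. 230.] area 2847 ztop 0.0542 ctr [0.5181 0.3217 0.0542] r 30.4 rm 0.02464292088707396
top px [162. 260.] area 173 ztop 0.0534 ctr [0.5185 0.3081 0.0534] r 10.0 rm 0.02175803863787591
top px [230. 287.] area 418 ztop 0.0661 ctr [0.4592 0.1489 0.0661] r 11.7 rm 0.02492991498359819
top px [152. 294.] area 551 ztop 0.0616 ctr [0.4412 0.318  0.0616] r 12.0 rm 0.02566106962145225
side px [263. 157.] area 415 ztop 0.0611 ctr [0.4435 0.3145 0.0611] r 9.1 rm 0.024161896063053735
side px [293. 156.] area 365 ztop 0.0534 ctr [0.5223 0.3127 0.0534] r 9.1 rm 0.024179034882137056
side px [274. 199.] area 513 ztop 0.0648 ctr [0.4618 0.147  0.0648] r 9.8 rm 0.023900577449840952
t 33.2 pos [0.5197 0.3198 0.1882] rot [-3.1403e+00 -2.4000e-03  3.1410e+00] units [-3.051 -6.834  0.166] twist -0.004 F [-0.5  0.1  0.2] w 0.0939 q [ 0.49  0.46  1.38 -0.    1.3  -1.08]
```

View pics/w15.png

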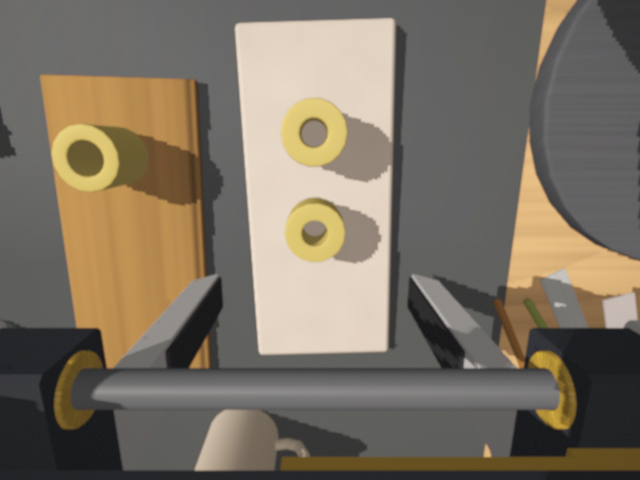

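View pics/side15.png

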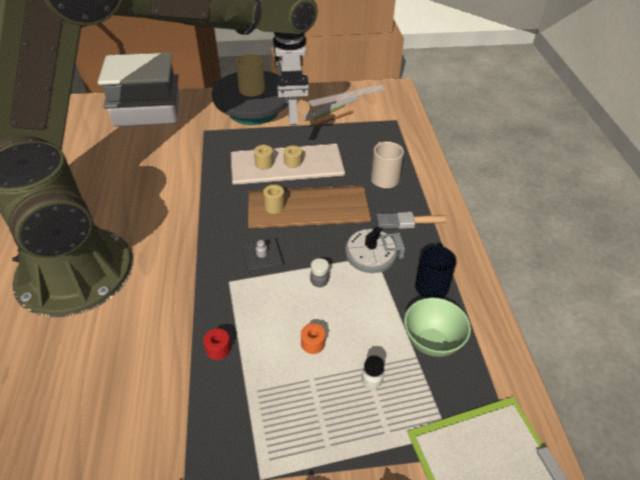

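All three sleeves stand: the 46 at (314,132) and the 38 at (315,231) on the slab, the 54 at (88,157) on the board. No other tan sleeve is left. Now the wheel: the bar points about 43° from x, so I go over it with yaw about 223°.

```bash

python3 -m creep '[[[-3.1,-6.85,0],-5.35,1],[[-3.1,-6.85,0],-5.35,1],[[-3.1,-6.85,0],-5.35,1],[[-3.1,-6.85,0],-5.35,1],[[-3.1,-6.85,0],-5.35,1],[[-3.1,-6.85,0],-5.35,1],[[-3.1,-6.85,0],-5.35,1],[[-3.1,-6.85,0],-5.35,1],[[-3.1,-6.85,0],-5.35,1],[[-3.1,-6.85,0],-5.35,1],[[-3.1,-6.85,0],-5.35,0.32],[[-3.1,-6.85,0],-5.35,0.32]]' 20
python3 -m creep '[[[0,0,0],0,0.32],[[0,0,0],0,0.32],[[0,0,0],0,0.32]]'
python3 go.py .6744 -.023 .19 -2.393
python3 - <<'E'
from look import *
c=snap("wrist","pics/w16.png");W=pts(c)
m=(np.hypot(W[...,0]-.673,W[...,1]+.022)<.05)&(W[...,2]>.066)&(W[...,2]<.085)
m&=c["img"].max(-1)<70
v,u=np.nonzero(m);q=np.array([ray(c,a,b,.074)[:2] for a,b in zip(u,v)]).astype(np.float32)
print(len(u),cv2.minAreaRect(q*1000),np.median(W[m][:,2]))
E
```

```text
time_s: 34.4
ee_pos: [0.6747, -0.0212, 0.1898]
eef_rot: [3.141, -0.0, -2.394]
force: [0.0, 0.3, -0.3]
grip_width: 0.0811
time_s: 34.7
ee_pos: [0.6749, -0.0221, 0.1901]
eef_rot: [-3.142, 0.0, -2.395]
force: [0.4, -0.1, 0.1]
grip_width: 0.0577
t 34.7 pos [ 0.6749 -0.0221  0.1901] rot [-3.1415e+00  1.0000e-04 -2.3947e+00] units [ 0.019 -0.006  0.001] twist -0.012 F [ 0.4 -0.1  0.1] w 0.0577 q [-0.09  0.61  1.16  0.    1.38 -2.4 ]
939 ((673.25341796875, -21.330402374267578), (43.71177291870117, 13.497329711914062), 42.5644645690918) 0.07523971232660154
```

View pics/w16.png

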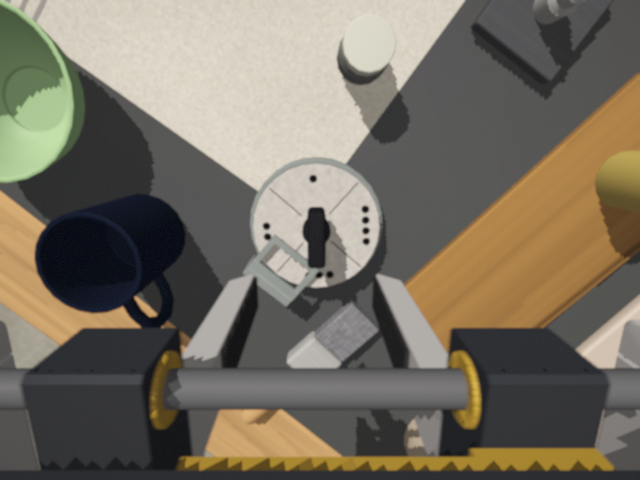

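The bar lies between the open fingers at (316,237), aligned with the tool. I work out how far to turn from the first top picture, using the dot angles and the frame direction.

```bash
python3 - <<'E'
from look import *
c=snap("top","pics/t17.png");im=cv2.imread("pics/t2.png");g=cv2.cvtColor(im,cv2.COLOR_BGR2GRAY)
ax=np.array([.6715,-.0215])
W=np.load("Wtop.npy")
# disc centre from rim circle
m=(np.abs(W[...,2]-.028)<.004);m[:150]=0;m[226:]=0;m[:,:280]=0;m[:,345:]=0
# frame
f=(W[...,2]>.05)&(W[...,2]<.068);f[:150]=0;f[200:]=0;f[:,:290]=0;f[:,335:]=0
print("frame z hist",np.histogram(W[150:226,280:345,2],bins=np.arange(.03,.08,.004)))
hsv=cv2.cvtColor(im,cv2.COLOR_BGR2HSV)
f=(W[...,2]>.04)&(W[...,2]<.07)&(g>95);f[:150]=0;f[190:]=0;f[:,:285]=0;f[:,340:]=0
v,u=np.nonzero(f);zf=np.median(W[f][:,2]);q=np.array([ray(c,a,b,zf)[:2] for a,b in zip(u,v)]).astype(np.float32);print("frame",len(u),zf,cv2.minAreaRect(q*1000))
# dots
big=cv2.resize(g,None,fx=4,fy=4,interpolation=cv2.INTER_CUBIC);bh=cv2.morphologyEx(big,cv2.MORPH_BLACKHAT,cv2.getStructuringElement(cv2.MORPH_ELLIPSE,(17,17)))
d=(bh>45).astype(np.uint8);N,l,s,cen=cv2.connectedComponentsWithStats(d)
for i in range(1,N):
    p=(cen[i]-1.5)/4;
    if 285<p[0]<340 and 160<p[1]<222 and s[i][4]>8:
        w=ray(c,*p,.029)[:2];r=w-ax;print(p.round(1),s[i][4],"r",np.hypot(*r).round(4),"ang",np.degrees(np.arctan2(r[1],r[0])).round(1))
E
```

```text
frame z hist (array([326, 186,  23,   9,   7,   4,   5,   6,   5,   9,  70,  53]), array([0.03 , 0.034, 0.038, 0.042, 0.046, 0.05 , 0.054, 0.058, 0.062,
       0.066, 0.07 , 0.074, 0.078]))
frame 3 0.06951491470036775 ((707.5737915039062, -21.82378578186035), (19.586944580078125, 52.69850158691406), 76.95198059082031)
[299.4 176.7] 15 r 0.0479 ang 35.0
[323.3 178.9] 66 r 0.0446 ang -37.1
[298.3 180.1] 88 r 0.0431 ang 43.6
[326.4 181.7] 100 r 0.0448 ang -49.1
[295.  183.2] 53 r 0.044 ang 57.0
[333.6 203.5] 391 r 0.055 ang -111.6
[293.4 202.3] 102 r 0.0441 ang 116.7
[296.3 205.3] 102 r 0.0419 ang 129.0
[325.1 206.8] 109 r 0.0427 ang -131.2
[299.3 208.3] 107 r 0.0419 ang 142.2
[302.4 211.3] 106 r 0.0438 ang 154.9
[325.9 215.1] 50 r 0.0582 ang -143.7
[322.4 217.2] 69 r 0.0584 ang -152.8
```

```bash
python3 - <<'E'
from look import *
c=snap("wrist","pics/w18.png");im=c["img"];hsv=cv2.cvtColor(im,cv2.COLOR_RGB2HSV);W=pts(c)
sub=np.s_[225:310,235:330]
for p in ((262,255),(285,295),(275,243),(300,262),(305,280),(318,262),(340,210)): print(p,im[p[1],p[0]],hsv[p[1],p[0]],W[p[1],p[0]].round(4))
cv2.imwrite("pics/w18c.png",cv2.resize(im[150:320,220:400,::-1],None,fx=4,fy=4,interpolation=cv2.INTER_CUBIC)[:600])
E
```

```text
(262, 255) [148 152 147] [ 54   8 152] [ 0.7221 -0.0399  0.0372]
(285, 295) [153 158 152] [ 55  10 158] [ 7.364e-01 -5.000e-04  3.680e-02]
(275, 243) [151 153 148] [ 42   8 153] [ 0.7064 -0.0387  0.0368]
(300, 262) [151 154 147] [ 43  12 154] [ 0.7045 -0.0114  0.0368]
(305, 280) [149 153 148] [ 54   8 153] [0.7143 0.0034 0.0352]
(318, 262) [34 35 35] [90  7 35] [ 0.6851 -0.0085  0.0748]
(340, 210) [209 202 193] [ 17  20 209] [ 0.6483 -0.0164  0.0298]
```

View pics/w18c.png

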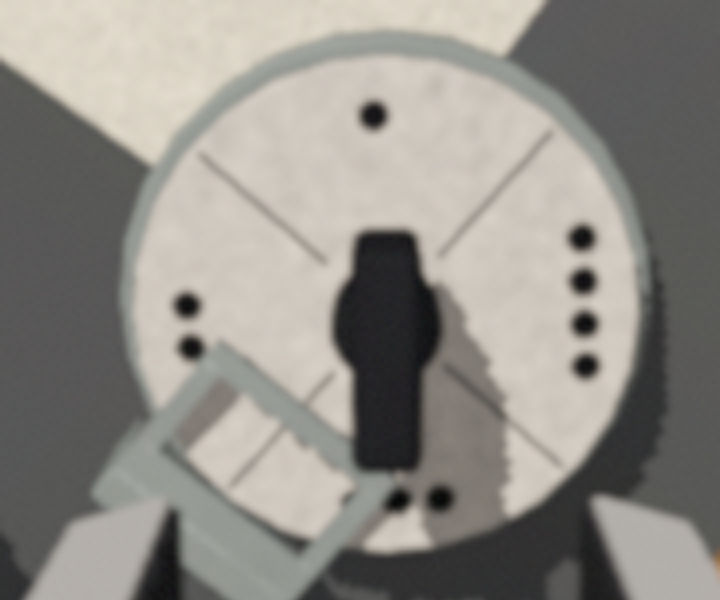

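```bash
python3 - <<'E'
from look import *
c=snap("wrist","pics/w19.png");im=c["img"].astype(int);W=pts(c)
m=(W[...,2]>.0335)&(W[...,2]<.040)&(np.hypot(W[...,0]-.673,W[...,1]+.021)<.09)&(W[...,0]>.69)&(abs(im.mean(-1)-150)<12)
N,l,s,cen=cv2.connectedComponentsWithStats(m.astype(np.uint8));i=1+np.argmax(s[1:,4]);m=l==i
v,u=np.nonzero(m);q=np.array([ray(c,a,b,.036)[:2] for a,b in zip(u,v)]).astype(np.float32);print(len(u),cv2.minAreaRect(q*1000))
# window opening: hole inside the frame
mm=cv2.morphologyEx(m.astype(np.uint8),cv2.MORPH_CLOSE,np.ones((5,5)))
cs,h=cv2.findContours(mm,cv2.RETR_CCOMP,cv2.CHAIN_APPROX_NONE)
for k,ct in enumerate(cs):
    if cv2.contourArea(ct)>100:
        q=np.array([ray(c,a,b,.036)[:2] for a,b in ct[:,0]]).astype(np.float32);print("hole" if h[0][k][3]>=0 else "outer",cv2.contourArea(ct),cv2.minAreaRect(q*1000))
ax=np.array([.6733,-.0213])
g=im.mean(-1).astype(np.uint8);big=cv2.resize(g,None,fx=4,fy=4,interpolation=cv2.INTER_CUBIC);bh=cv2.morphologyEx(big,cv2.MORPH_BLACKHAT,np.ones((41,41),np.uint8))
N,l,s,cen=cv2.connectedComponentsWithStats((bh>70).astype(np.uint8))
for i in range(1,N):
    p=(cen[i]-1.5)/4
    if 250<p[0]<385 and 160<p[1]<285 and 200<s[i][4]<1500:
        w=ray(c,*p,.029)[:2];r=w-ax;print(p.round(1),s[i][4],"r",np.hypot(*r).round(4),"ang",np.degrees(np.arctan2(r[1],r[0])).round(1))
E
```

```text
1336 ((722.9486694335938, -17.89447784423828), (46.06559371948242, 50.05104446411133), 2.7014384269714355)
outer 2375.0 ((722.9486694335938, -17.89447784423828), (46.06559371948242, 50.05104446411133), 2.7014384269714355)
hole 1159.0 ((717.1494140625, -18.112571716308594), (24.667932510375977, 41.6867561340332), 2.7272140979766846)
[313.  178.4] 647 r 0.0419 ang -133.5
[365.1 209.1] 608 r 0.045 ang 153.3
[365.5 219.9] 598 r 0.0433 ang 141.1
[266.3 226. ] 570 r 0.0433 ang -48.2
[365.7 230.6] 571 r 0.0435 ang 128.5
[267.2 236.4] 506 r 0.0436 ang -35.9
[366.  241.1] 561 r 0.0457 ang 116.6
[362.  271.8] 833 r 0.0584 ang 87.9
[329.6 274.3] 391 r 0.0453 ang 58.5
[318.9 275. ] 392 r 0.0444 ang 46.2
```

The window direction is about 3.3° and the three-dot middle is at about 46.3°, so the wheel has to turn about 43° clockwise (value now about 2.45). I descend and grip the bar.

```bash

python3 -m creep '[[[0,0,0],0,0.32],[[0,0,0],0,0.32],[[0,0,0.6],0,0.32],[[0,0,1.2],0,0.32],[[0,0,1.6],0,0.32],[[0,0,1.8],0,0.32],[[0,0,1.8],0,0.32]]' 20
python3 go.py .675 -.022 .066 -2.393
```

```text
time_s: 35.6
ee_pos: [0.6745, -0.0225, 0.0989]
eef_rot: [3.14, -0.001, -2.395]
force: [0.7, 0.2, 0.6]
grip_width: 0.0302
t 35.6 pos [ 0.6745 -0.0225  0.0989] rot [ 3.1402e+00 -1.3000e-03 -2.3952e+00] units [-0.014  0.     0.657] twist -0.016 F [0.7 0.2 0.6] w 0.0302 q [-0.09  0.69  1.24 -0.    1.21 -2.4 ]
```

```bash

python3 -m creep '[[[0,0,0.3],0,0.32],[[0,0,0.6],0,0.32],[[0,0,0.67],0,0.32],[[0,0,0.67],0,0.32],[[0,0,0.67],0,0.1],[[0,0,0.67],0,0.1],[[0,0,0.67],0,0.1],[[0,0,0.67],0,0.1]]' 8
python3 go.py .675 -.022 .066 -2.393
```

```text
time_s: 36.4
ee_pos: [0.6744, -0.0215, 0.0671]
eef_rot: [3.14, -0.0, -2.395]
force: [-7.3, 6.3, 5.0]
grip_width: 0.0138
t 36.4 pos [ 0.6744 -0.0215  0.0671] rot [ 3.1396e+00 -2.0000e-04 -2.3947e+00] units [-0.002 -0.016  0.021] twist -0.012 F [-7.3  6.3  5. ] w 0.0138 q [-0.09  0.73  1.26  0.    1.15 -2.4 ]
```

```bash

python3 -m creep '[[[0,0.014,0],0,0.1],[[0,0.014,0],0,0.1]]'
python3 -m creep '[[[0,0,0],0.5,0.1],[[0,0,0],1.1,0.1],[[0,0,0],1.7,0.1],[[0,0,0],2.3,0.1],[[0,0,0],2.7,0.1],[[0,0,0],2.7,0.1]]'
```

```text
time_s: 36.6
ee_pos: [0.6744, -0.0215, 0.0671]
eef_rot: [3.141, 0.0, -2.395]
force: [-4.1, 3.3, 4.5]
grip_width: 0.0142
time_s: 37.2
ee_pos: [0.6745, -0.0217, 0.0671]
eef_rot: [3.141, 0.0, -2.773]
force: [-4.5, 3.9, 5.4]
grip_width: 0.0138
```

```bash

python3 -m creep '[[[0,0,0],0.5,0.1],[[0,0,0],1.1,0.1],[[0,0,0],1.7,0.1],[[0,0,0],2.3,0.1],[[0,0,0],2.68,0.1],[[0,0,0],2.68,0.1],[[0,0,0],2.68,0.1]]'
python3 go.py .675 -.022 .066
python3 -m creep '[[[0,0,0],0,0.2],[[0,0,0],0,0.32],[[0,0,0],0,0.32],[[0,0,0],0,0.32],[[0,0,-0.5],0,0.32],[[0,0,-1.2],0,0.32],[[0,0,-2],0,0.4],[[0,0,-2.5],0,0.6],[[0,0,-2.5],0,1],[[0,0,-2.5],0,1]]'
python3 - <<'E'
from look import *
c=snap("wrist","pics/w20.png");cv2.imwrite("pics/w20c.png",cv2.resize(c["img"][150:340,220:420,::-1],None,fx=3,fy=3,interpolation=cv2.INTER_CUBIC))
E
```

```text
time_s: 37.9
ee_pos: [0.6746, -0.022, 0.0671]
eef_rot: [3.142, 0.0, 3.139]
force: [-4.3, 2.3, 5.9]
grip_width: 0.014
t 37.9 pos [ 0.6746 -0.022   0.0671] rot [3.1416e+00 5.0000e-04 3.1386e+00] units [-0.008  0.     0.021] twist -0.021 F [-4.3  2.3  5.9] w 0.014 q [-0.09  0.73  1.26  0.    1.15 -1.65]
time_s: 38.9
ee_pos: [0.6744, -0.022, 0.1912]
eef_rot: [-3.142, 0.0, 3.137]
force: [0.1, -0.1, -0.1]
grip_width: 0.058
```

View pics/w20c.png

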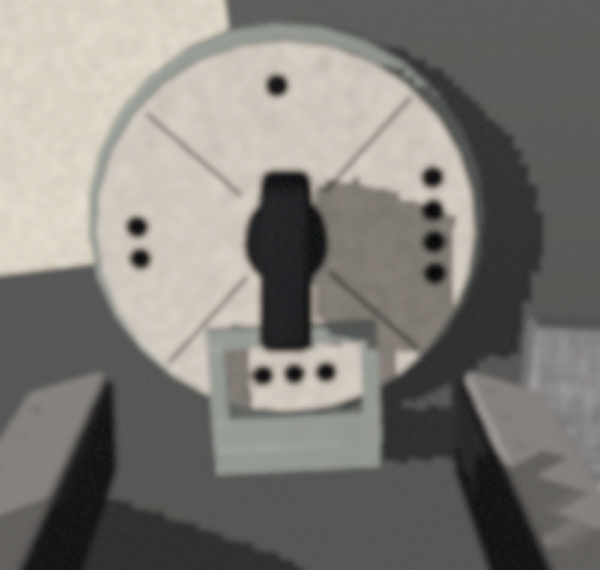

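All three dots show in the window, at x = 262, 294 and 327 with the opening from 225 to 365, so they are centred. I check with numbers, then move the arm away and check the whole scene.

```bash
python3 - <<'E'
from look import *
c=snap("wrist","pics/w21.png");im=c["img"].astype(int)
ax=np.array([.6733,-.0213])
g=im.mean(-1).astype(np.uint8);big=cv2.resize(g,None,fx=4,fy=4,interpolation=cv2.INTER_CUBIC);bh=cv2.morphologyEx(big,cv2.MORPH_BLACKHAT,np.ones((41,41),np.uint8))
N,l,s,cen=cv2.connectedComponentsWithStats((bh>70).astype(np.uint8))
for i in range(1,N):
    p=(cen[i]-1.5)/4
    if 250<p[0]<385 and 160<p[1]<285 and 200<s[i][4]<1500:
        w=ray(c,*p,.029)[:2];r=w-ax;print(p.round(1),s[i][4],"r",np.hypot(*r).round(4),"ang",np.degrees(np.arctan2(r[1],r[0])).round(1))
E
python3 -m creep '[[[3,5,-0.5],0,1],[[3,5,-0.5],0,1],[[3,5,-0.5],0,1],[[3,5,-0.5],0,1],[[3,5,-0.5],0,1],[[3,5,-0.5],0,1],[[3,5,-0.5],0,1],[[3,5,-0.5],0,1],[[3,5,-0.5],0,1]]'
python3 -m creep '[[[0,5,-0.5],0,1],[[0,5,-0.5],0,1],[[0,5,-0.5],0,1],[[0,5,-0.5],0,1],[[0,5,-0.5],0,1],[[0,5,-0.5],0,1],[[0,5,-0.5],0,1]]'
python3 meas.py 22
```

```text
[311.7 178.9] 625 r 0.0423 ang -177.8
[363.7 209.6] 610 r 0.0458 ang 110.2
[363.8 220.5] 400 r 0.0438 ang 98.2
[265.1 226.2] 566 r 0.0425 ang -92.1
[364.3 231.1] 422 r 0.0442 ang 85.9
[266.  236.8] 554 r 0.0427 ang -79.2
[364.6 241.7] 395 r 0.0464 ang 74.1
[328.2 274.7] 506 r 0.0452 ang 16.4
[317.6 275.3] 514 r 0.044 ang 4.2
[306.9 275.8] 527 r 0.0448 ang -8.2
time_s: 39.9
ee_pos: [0.526, 0.2278, 0.2156]
eef_rot: [-3.141, -0.001, 3.136]
force: [-0.1, -0.5, -0.3]
grip_width: 0.0942
time_s: 40.6
ee_pos: [0.5275, 0.4782, 0.2397]
eef_rot: [-3.14, -0.001, 3.137]
force: [0.3, -0.3, -1.0]
grip_width: 0.0939
top px [154. 258.] area 512 ztop 0.0538 ctr [0.5186 0.3182 0.0538] r 11.7 rm 0.02541280429814357
top px [230. 287.] area 418 ztop 0.0661 ctr [0.4592 0.1489 0.0661] r 11.7 rm 0.024932109157870586
top px [151. 294.] area 543 ztop 0.0616 ctr [0.4407 0.3174 0.0616] r 12.0 rm 0.025628877543259123
side px [263. 157.] area 418 ztop 0.0609 ctr [0.4434 0.3165 0.0609] r 9.1 rm 0.02412821116199301
side px [293. 156.] area 368 ztop 0.0538 ctr [0.522  0.3122 0.0538] r 9.1 rm 0.024378121329261197
side px [274. 199.] area 522 ztop 0.0647 ctr [0.4618 0.1472 0.0647] r 9.8 rm 0.023887945176107074
```

View pics/top22.png

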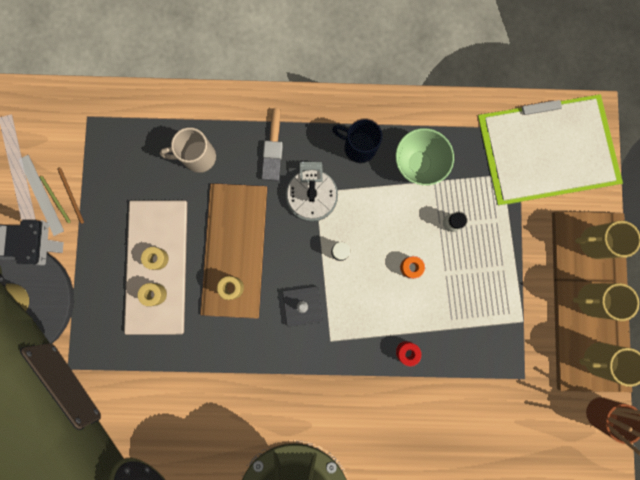

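View pics/side22.png

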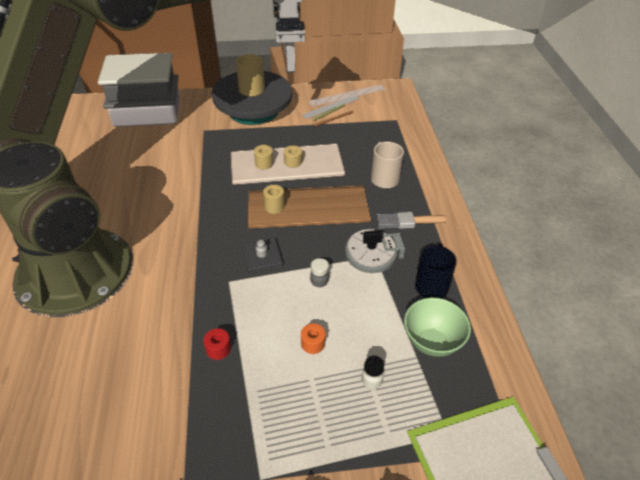

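The pictures show the slab with the 46 and 38 at (151,294) and (154,258), the board with the 54 at (230,287), and all three dots in the window at (312,175). The mugs, bowl, jars and brush look as they did at the start. I hand in.

```bash
python3 -c "
from station import telemetry,ctrl
o=telemetry.get_obs();print(o['time_s'],o['force'].round(1),o['joint_vel'].round(3));print(ctrl.hand_in())"
```

```text
40.7 [ 0.7 -0.2  0.2] [-0.004 -0.018  0.004  0.002  0.     0.004]
the job is handed in; nothing more can be done
None
```

I tried the three tan sleeves in the scene on the pin, tallest first, then sorted them, set the wheel and handed in at 40.7 s. No 30 mm sleeve was there.

- **54 mm sleeve:** it slid right down to the base, so it stands on the wooden board.
- **46 mm and 38 mm sleeves:** both stopped at the step, lower end about 36 mm above the table. Neither went further after re-centring and a 12 N push, so both stand on the plaster slab.
- **Wheel:** I turned it about 43° clockwise after sorting. The middle dot measured 4.2° against 4.2° for the window centre, and all three dots show.

In the last top and side views all three sleeves stand upright on their places. Their measured rim heights match the known sizes to about 2 mm. The mugs, bowl, jars and brush look unmoved by eye; I did not measure them. The arm was away from everything, with tool force under 1 N.

The cameras disagreed by 1–3 mm in position, and by up to about 6 mm in y for the 38 on the slab. I settled the pin's centre from the contact forces. One wrist height reading of the held 46 was about 6 mm off, so I lowered it onto the slab by contact instead. No check failed.

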